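# Clear the feed channel and build up the sectional plaster mould

### The arm

A 6-joint arm with a two-finger parallel gripper is mounted at the origin on the work surface; the furniture and walls round the work are solid. World frame = base frame: x ahead of the robot, y to its left, z up, the work surface at z = 0. Lengths are in m, angles in rad, forces in N, time in s.
With the tool pointing down it reaches from about 0.25 to 0.775 m from the base axis. Payload 4 kg.
Tool frame: the origin (TCP) lies at the centre of the arm's flange, where the gripper is bolted on; the fingertips stand 199 mm ahead of it and the grasp point (between the pads) lies 180 mm ahead of it (robot.tcp_to_tips is the z of the fingertips in the tool frame, in m); z points along the fingers, y is the line along which they close (so a half turn about z gives the same grasp; the last joint's range is limited). The gripper opens to 94 mm and grips with 3 to 60 N. Pads are 16 mm wide; open, the fingers measure 119 mm over their backs; the gripper's body (75 mm by 177 mm) begins 78 mm behind the grasp point.
Start: joints at [-1.222, 0.087, 1.371, -0, 1.684, -0.103], TCP at [0.24, -0.495, 0.405] pointing down, gripper open.
Joint ranges: [-3.1, 3.1], [-0.76, 2.03], [0.27, 2.55], [-1.08, 4.22], [0.17, 2.65], [-2.57, 2.57]. Speed limits (rad/s): [2.79, 2.79, 3.14, 3.14, 3.14, 3.14].

### API

Orientations are given as [roll, pitch, yaw] about the fixed x, y, z axes, in that order (R = Rz(yaw) Ry(pitch) Rx(roll)).
In Python, from bench import robot gives the robot as it stands.
- The arm moves only by the tool play_rows, never from a script. Its arguments are lists of equal length, an entry for each row: "translation": the shift along the tool's x, y, z scaled (see below), a list of three; "twist": the turn, a rotation vector about the tool's x, y, z scaled (see below), a list of three; "gripper": the opening, from -1 (shut) to 1 (fully open). A call has 1 to 8 rows; each row shifts and turns the commanded pose from where the row before left it, along the tool's axes as they then stand; what a row does not reach is not made up. The controller multiplies each number of a shift by 0.04 m and each number of a turn by 0.1 rad. A row lasts 1/10 s, in which the tool goes at most 50 mm and 8.59 degrees, less where a joint would pass 70% of its speed; a pose out of reach is approached as far as the arm can. A call with a number of a shift or a turn outside -1 to 1 is refused whole. A call with a gripper value outside its range is refused whole. The fingers move at their own pace and stop on an object; the grip force is fixed at half the most. Time passes only in rows, so rows that do not move let the fingers close. It gives the time, the measured TCP pose, the force, the opening and the grip force at its end, in the units of the state.
- robot.get_obs(): the state, without advancing time (a new reading comes with each control period).
- robot.snapshot(name): name is "scene" or "top" or "wrist"; returns the picture (420x560x3 uint8, red, green, blue); there is no depth.
- robot.camera_model(name): a dict with "camera_matrix" (3x3 intrinsics, pixels), "rvec" (rotation vector, rad) and "tvec" (3), from world to camera coordinates, as OpenCV has them. Camera axes: x right, y down, z forward; pixel columns grow to the right and rows downward; lengths in m; the calibration is good to about 2 mm. A picture is of the moment at which its call begins: read the wrist's pose just before it. camera_model takes no time and is no camera call; for the wrist camera it gives the pose at the moment of the call.
- robot.close_job(): hands the job in; it is judged then, once.
Trained networks look in the newest picture that a camera, given by its name, has taken for a name from the list of things; names that differ only in an ending like _2 or _b are one class to them, and where a whole thing is asked for, a point or a joint stands for the part that bears it (a point fixed in the world has none). Each returns a list of dicts, best first, with "score" (0 to 1); they miss things now and then, are a little off and sometimes report something else, mostly with a low value. They report only what shows in the picture. A call takes as long as a camera call. They do not tell look-alikes from the thing itself.
- robot.recognise(name, camera): "centre" ([x, y, z] in m, in world coordinates, good to about 4 mm: the middle of the surface that is visible of it).
- robot.spot_point(name, camera): "centre" ([x, y, z] in m, in world coordinates, good to about 4 mm: a listed point, or the origin of a listed thing).
The state is a dict: "time": time; "joint_positions": joint angles; "qvel": joint speeds; "joint_torque": joint torques, N m; "tool_pos": TCP position; "ee_rot": TCP orientation; "wrist_force": force on the tool from outside, world axes, zero at the start; "wrist_torque": the same for the moment, N m; "width": finger opening in m; "finger_force": force on a finger pad.
Only numpy, scipy, OpenCV 4.12 (cv2) and the standard library are available. Lean on these libraries where they do the work, as an engineer would, in place of code of your own. Each camera call takes 0.05 s, during which the arm holds its last target. There are 200 camera calls.

### The job

Get the sectional plaster mould ready for casting: take the needle tool and, steadily and no faster than about 3 cm a second, run its point along the channel in the base block, down close to the channel's floor, from the round well through every bend to the mouth in the edge, then stand the tool back in its hole in the tool block. Then build the mould up on the base with all the plaster sections that are there, a single cork gasket under each section, all centred over the base's rod hole and square with it (gaskets left over stay well away from it), and at last, leaving the spray bottle, the glaze jar and the tin alone, push the steel rod down through the whole stack until it stands on the bottom of the base's hole.

Things in the scene. Friction and masses are not known exactly. Their poses are not given: they have to be found in the camera images.
- base: white plaster base block of the mould, 90 x 170 x 22 mm, fixed on a plywood bat 112 x 192 x 10 mm. Origin: centre of the bat's underside, on the table; z up, y along its length towards the channel's mouth. Its flat top is 32 mm above the table. The mould is stacked on it centred on its middle, long sides parallel to its own (either way round)
- base_hole (a point): mouth of the hole for the rod, in the middle of the base's top: 14 mm wide, 22 mm deep (its floor, the bat, is 10 mm above the table)
- seam_0 (a point): start of the channel, a groove 7 mm wide and 9 mm deep in the base's top that runs in straight pieces from seam_0 through all the seam points to seam_5. Centre of the round well, 15 mm across, at the base's -y end. Like all seam points it is on the centre line, 2 mm above the groove's floor, which is 23 mm above the table
- seam_1 (a point): first bend of the channel, 40 mm straight on from the well, on its centre line
- seam_2 (a point): second bend: the channel has swerved 20 mm to the block's +x side, to pass the rod hole
- seam_3 (a point): third bend, 24 mm farther on, parallel to the block's length
- seam_4 (a point): fourth bend: back on the block's middle line
- seam_5 (a point): end of the channel: 4 mm inside the mouth, where it opens in the block's +y edge
- tool_block: wooden tool block, 56 x 130 x 62 mm, fixed to the table; origin at the centre of its underside, y along its length. Two upright holes: at y = -30 mm, 12.5 mm wide, for the needle tool; at y = +30 mm, 15 mm wide, for the rod
- needle_home (a point): where the needle's point is when the needle tool stands in its hole: on the hole's axis, 4 mm above the table. The hole is 12.5 mm wide for the top 16 mm, then has a ledge, on which the handle's end stands, and goes on 8 mm wide for the needle
- rod_home (a point): floor of the rod's hole in the tool block, 22 mm above the table (40 mm deep)
- needle_tool: needle tool, 137 mm long, standing point down in the tool block at the start: wooden handle 10 x 10 mm and 95 mm long (its lower end 42 mm above the point), then a thin steel needle 2.4 mm thick. Its y axis runs from the point to the handle's end (up when it stands); its x and z axes are square to the handle's sides. Origin: 68 mm from the point, 5 mm off the handle's axis. 20 g
- needle_tip (a point): the needle's point
- rod: steel alignment rod, 10 mm thick and 160 mm long with a bevelled foot, standing in the tool block at the start. Origin: centre of the foot; z along the rod, up at the start. 85 g
- rod_tip (a point): centre of the rod's foot
- section_a: plaster mould section: plate 58 x 120 mm with a 34 x 34 mm cavity window in each half and, in the middle, a round hole of 16 mm; 20 mm thick, about 120 g, lying flat on the table at the start (two or three of the three are there). Origin: its centre; y along its length, z across its thickness. Both faces are alike, either may be up
- section_b: plaster mould section: plate 58 x 120 mm with a 34 x 34 mm cavity window in each half and, in the middle, a round hole of 16 mm; 20 mm thick, about 120 g, lying flat on the table at the start (two or three of the three are there). Origin: its centre; y along its length, z across its thickness. Both faces are alike, either may be up
- section_c: plaster mould section: plate 58 x 120 mm with a 34 x 34 mm cavity window in each half and, in the middle, a round hole of 16 mm; 20 mm thick, about 120 g, lying flat on the table at the start (two or three of the three are there). Origin: its centre; y along its length, z across its thickness. Both faces are alike, either may be up
- gasket_a: cork gasket: plate 58 x 120 mm with a 34 x 34 mm cavity window in each half and, in the middle, a round hole of 20 mm; 5 mm thick, 15 g, one of three in a pile on the table. Origin: its centre; y along its length, z across its thickness. Both faces are alike, either may be up
- gasket_b: cork gasket: plate 58 x 120 mm with a 34 x 34 mm cavity window in each half and, in the middle, a round hole of 20 mm; 5 mm thick, 15 g, one of three in a pile on the table. Origin: its centre; y along its length, z across its thickness. Both faces are alike, either may be up
- gasket_c: cork gasket: plate 58 x 120 mm with a 34 x 34 mm cavity window in each half and, in the middle, a round hole of 20 mm; 5 mm thick, 15 g, one of three in a pile on the table. Origin: its centre; y along its length, z across its thickness. Both faces are alike, either may be up
- spray_bottle: bystander: upright spray bottle, 174 mm tall
- glaze_jar: bystander: screw-top glaze jar, 62 mm wide and 73 mm tall
- hinged_tin: bystander: flat closed tin, 73 x 112 x 24 mm
Mind the look-alikes: they are no part of the job. There is more than one size of the tool_block; the one meant has the size given above.

How it is judged:
On the way, in this order (a step that is already met when the one before it is completed fails the run):
1. the needle's point is in the channel of the base block, in the round well, moving slowly (distance between needle_tip and seam_0 below 0.006 m), for 0.15 s.
2. the needle's point is in the channel of the base block, at the first bend, moving slowly (distance between needle_tip and seam_1 below 0.006 m), for 0.15 s.
3. the needle's point is in the channel of the base block, at the second bend, moving slowly (distance between needle_tip and seam_2 below 0.006 m), for 0.15 s.
4. the needle's point is in the channel of the base block, at the third bend, moving slowly (distance between needle_tip and seam_3 below 0.006 m), for 0.15 s.
5. the needle's point is in the channel of the base block, at the fourth bend, moving slowly (distance between needle_tip and seam_4 below 0.006 m), for 0.15 s.
6. the needle's point is in the channel of the base block, at the mouth in the edge, moving slowly (distance between needle_tip and seam_5 below 0.006 m), for 0.15 s.
7. the needle tool is back in its hole and every section is on the base, each on a gasket and in line, the rod still out (horizontal distance between each of section_a, section_b, section_c and base below 0.008 m and angle between the y axis of each of section_a, section_b, section_c and the y axis of base, either way round below 0.12 rad and (z of section_a in the frame of base between 0.044 and 0.05 m or z of section_a in the frame of base between 0.069 and 0.075 m or z of section_a in the frame of base between 0.094 and 0.1 m) and (z of section_b in the frame of base between 0.044 and 0.05 m or z of section_b in the frame of base between 0.069 and 0.075 m or z of section_b in the frame of base between 0.094 and 0.1 m) and (z of section_c in the frame of base between 0.044 and 0.05 m or z of section_c in the frame of base between 0.069 and 0.075 m or z of section_c in the frame of base between 0.094 and 0.1 m) and ((horizontal distance between gasket_a and base below 0.008 m and angle between the y axis of gasket_a and the y axis of base, either way round below 0.12 rad and (z of gasket_a in the frame of base between 0.0315 and 0.0375 m or z of gasket_a in the frame of base between 0.0565 and 0.0625 m or z of gasket_a in the frame of base between 0.0815 and 0.0875 m)) or horizontal distance between gasket_a and base above 0.13 m) and ((horizontal distance between gasket_b and base below 0.008 m and angle between the y axis of gasket_b and the y axis of base, either way round below 0.12 rad and (z of gasket_b in the frame of base between 0.0315 and 0.0375 m or z of gasket_b in the frame of base between 0.0565 and 0.0625 m or z of gasket_b in the frame of base between 0.0815 and 0.0875 m)) or horizontal distance between gasket_b and base above 0.13 m) and ((horizontal distance between gasket_c and base below 0.008 m and angle between the y axis of gasket_c and the y axis of base, either way round below 0.12 rad and (z of gasket_c in the frame of base between 0.0315 and 0.0375 m or z of gasket_c in the frame of base between 0.0565 and 0.0625 m or z of gasket_c in the frame of base between 0.0815 and 0.0875 m)) or horizontal distance between gasket_c and base above 0.13 m) and linear speed of each of section_a, section_b, section_c, gasket_a, gasket_b, gasket_c below 0.02 m/s and distance between rod_tip and base above 0.08 m and distance between needle_tip and needle_home below 0.01 m and angle between needle_tool's own y axis and vertical below 0.2 rad), for 0.2 s.
At the end, for the whole second after the job is handed in: Each section present lies within 8 mm and 0.12 rad of true over the rod hole with just one gasket under it; each gasket is as true in the stack or over 13 cm away; the rod's foot is on the hole's floor (4 mm), upright within 0.15 rad; the needle's point is within 10 mm of home; all is at rest (horizontal distance between each of section_a, section_b, section_c and base below 0.008 m and angle between the y axis of each of section_a, section_b, section_c and the y axis of base, either way round below 0.12 rad and (z of section_a in the frame of base between 0.044 and 0.05 m or z of section_a in the frame of base between 0.069 and 0.075 m or z of section_a in the frame of base between 0.094 and 0.1 m) and (z of section_b in the frame of base between 0.044 and 0.05 m or z of section_b in the frame of base between 0.069 and 0.075 m or z of section_b in the frame of base between 0.094 and 0.1 m) and (z of section_c in the frame of base between 0.044 and 0.05 m or z of section_c in the frame of base between 0.069 and 0.075 m or z of section_c in the frame of base between 0.094 and 0.1 m) and ((horizontal distance between gasket_a and base below 0.008 m and angle between the y axis of gasket_a and the y axis of base, either way round below 0.12 rad and (z of gasket_a in the frame of base between 0.0315 and 0.0375 m or z of gasket_a in the frame of base between 0.0565 and 0.0625 m or z of gasket_a in the frame of base between 0.0815 and 0.0875 m)) or horizontal distance between gasket_a and base above 0.13 m) and ((horizontal distance between gasket_b and base below 0.008 m and angle between the y axis of gasket_b and the y axis of base, either way round below 0.12 rad and (z of gasket_b in the frame of base between 0.0315 and 0.0375 m or z of gasket_b in the frame of base between 0.0565 and 0.0625 m or z of gasket_b in the frame of base between 0.0815 and 0.0875 m)) or horizontal distance between gasket_b and base above 0.13 m) and ((horizontal distance between gasket_c and base below 0.008 m and angle between the y axis of gasket_c and the y axis of base, either way round below 0.12 rad and (z of gasket_c in the frame of base between 0.0315 and 0.0375 m or z of gasket_c in the frame of base between 0.0565 and 0.0625 m or z of gasket_c in the frame of base between 0.0815 and 0.0875 m)) or horizontal distance between gasket_c and base above 0.13 m) and linear speed of each of section_a, section_b, section_c, gasket_a, gasket_b, gasket_c, rod, needle_tool below 0.02 m/s and distance between needle_tip and needle_home below 0.01 m and angle between needle_tool's own y axis and vertical below 0.2 rad and horizontal distance between rod_tip and base below 0.007 m and z of rod_tip in the frame of base below 0.014 m and angle between rod's own z axis and vertical below 0.15 rad); the robot touches nothing.
It fails at once if the spray bottle is shoved more than 3 cm or tipped over (distance of spray_bottle from where it was at the start of the episode above 0.03 m or angle between spray_bottle's own z axis and vertical above 0.5 rad).
It fails at once if the glaze jar is shoved more than 3 cm or tipped over (distance of glaze_jar from where it was at the start of the episode above 0.03 m or angle between glaze_jar's own z axis and vertical above 0.5 rad).
It fails at once if the hinged tin is shoved more than 3 cm or tipped over (distance of hinged_tin from where it was at the start of the episode above 0.03 m or angle between hinged_tin's own z axis and vertical above 0.5 rad).
Of section_a, section_b, section_c only 2 to 3 are there at a start; the rules pass over those that are not, and their reading is None.
At some moment in a run one of gasket_a, gasket_b, gasket_c may be knocked a few centimetres aside while the robot is not near it.
It also fails if it takes over 210 s, if anything falls off the work surface, if the arm or the gripper's body presses on something with over 40 N, if the wrist force passes 120 N, or if a joint passes its speed limit or range.

## Working session

There is one attempt and no reset: what is moved stays moved. The work goes in short steps, Python scripts to look and compute and a tool call to move; the robot and the scene stay as the last step left them, time stands still between calls to the robot, and variables do not carry over. Pictures are saved under pics/ and viewed, at most 14 in all, crops included, and the job is handed in when it is done.

Besides the shell and the picture viewer there is one more tool, called after "Call:" in YAML: its name, and indented under it one key for each argument. play_rows: Moves the arm, as the interface text tells. Its arguments: {"type":"object","properties":{"translation":{"type":"array","items":{"type":"array","items":{"type":"number","minimum":-1,"maximum":1}}},"twist":{"type":"array","items":{"type":"array","items":{"type":"number","minimum":-1,"maximum":1}}},"gripper":{"type":"array","items":{"type":"number"}}},"required":["translation","twist","gripper"]}

```bash
mkdir -p pics; ls
cat > h.py <<'E'
import numpy as np, cv2
from scipy.spatial.transform import Rotation as R
from bench import robot
def save(cam,name,img=None):
    im=robot.snapshot(cam) if img is None else img
    cv2.imwrite('pics/%s.png'%name,im[:,:,::-1]); return im
def cam(c):
    m=robot.camera_model(c); K=np.array(m['camera_matrix']);r=cv2.Rodrigues(np.array(m['rvec'],float))[0]
    return K,r,np.array(m['tvec'],float).ravel()
def pix2w(c,uv,z,M=None):
    K,r,t=M or cam(c); uv=np.atleast_2d(uv).astype(float)
    d=(np.linalg.inv(K)@np.c_[uv,np.ones(len(uv))].T).T@r; o=-r.T@t
    return o+d*((z-o[2])/d[:,2])[:,None]
def w2pix(c,p,M=None):
    K,r,t=M or cam(c); q=(np.atleast_2d(p)@r.T+t)@K.T; return q[:,:2]/q[:,2:]
E
python3 - <<'E'
from h import *
o=robot.get_obs();print(o['tool_pos'],o['ee_rot'],o['width'],o['time'])
a=save('top','top0')
b=save('scene','scene0')
print(cam('top'))
for n in ['base','tool_block','needle_tool','rod','section_a','gasket_a','spray_bottle','glaze_jar','hinged_tin']:
    print(n,[(np.round(d['centre'],3).tolist(),round(d['score'],2)) for d in robot.recognise(n,'top')])
for n in ['base_hole','seam_0','seam_5','needle_home','rod_home','section_a','gasket_a']:
    print(n,[(np.round(d['centre'],3).tolist(),round(d['score'],2)) for d in robot.spot_point(n,'top')])
E
```

```text
pics
[ 0.24009874 -0.49469343  0.40351644] [-3.13939706e+00 -2.23244289e-04  4.51898916e-01] 0.09409255886913111 0.0
(array([[462.67058046,   0.        , 281.42086707],
       [  0.        , 462.67058046, 202.24474739],
       [  0.        ,   0.        ,   1.        ]]), array([[ 0.02850666, -0.99953187,  0.01110931],
       [-0.98622685, -0.02993517, -0.16266681],
       [ 0.16292322, -0.00631921, -0.98661851]]), array([-0.04158955,  0.55721194,  1.23602039]))
base [([0.482, 0.031, 0.031], 0.97), ([0.651, 0.031, 0.063], 0.3)]
tool_block [([0.652, 0.025, 0.061], 0.73), ([0.383, 0.358, 0.046], 0.59)]
needle_tool [([0.485, 0.028, 0.029], 0.51)]
rod [([0.481, 0.032, 0.032], 0.71), ([0.647, 0.062, 0.139], 0.41), ([0.664, -0.387, 0.104], 0.26)]
section_a [([0.607, -0.222, 0.019], 0.84), ([0.424, -0.239, 0.019], 0.76), ([0.428, 0.214, 0.023], 0.61)]
gasket_a [([0.611, 0.206, 0.017], 0.87), ([0.65, 0.028, 0.063], 0.42)]
spray_bottle [([0.667, -0.388, 0.105], 0.65), ([0.484, 0.03, 0.03], 0.25)]
glaze_jar [([0.608, 0.207, 0.012], 0.74), ([0.507, -0.359, 0.072], 0.73)]
hinged_tin [([0.65, 0.3
[... 191 characters left out ...]
([0.51, 0.037, 0.028], 0.66), ([0.479, -0.002, 0.026], 0.62), ([0.496, 0.059, 0.025], 0.55), ([0.431, 0.215, 0.013], 0.43)]
seam_5 [([0.5, 0.012, 0.023], 0.85), ([0.511, 0.106, 0.027], 0.79), ([0.463, -0.032, 0.027], 0.68), ([0.51, 0.037, 0.028], 0.66), ([0.479, -0.002, 0.026], 0.62), ([0.496, 0.059, 0.025], 0.55), ([0.431, 0.215, 0.013], 0.43)]
needle_home [([0.395, 0.34, 0.005], 0.58)]
rod_home [([0.38, 0.379, 0.011], 0.7), ([0.651, 0.059, 0.024], 0.58)]
section_a [([0.607, -0.226, 0.011], 0.8), ([0.423, -0.238, 0.016], 0.79), ([0.679, -0.402, -0.001], 0.67)]
gasket_a [([0.612, 0.204, 0.011], 0.82), ([0.609, 0.212, 0.003], 0.45), ([0.608, 0.209, 0.008], 0.38), ([0.499, 0.06, 0.025], 0.34)]
```

View pics/top0.png

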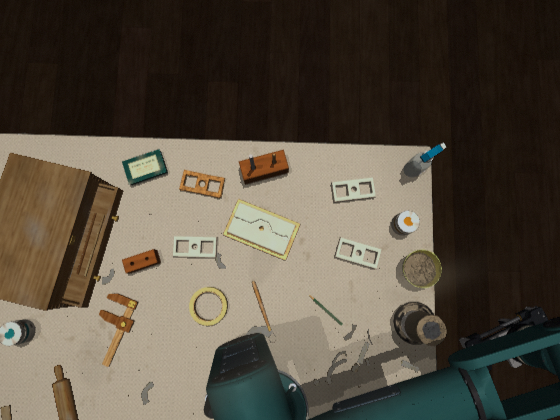

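View pics/scene0.png

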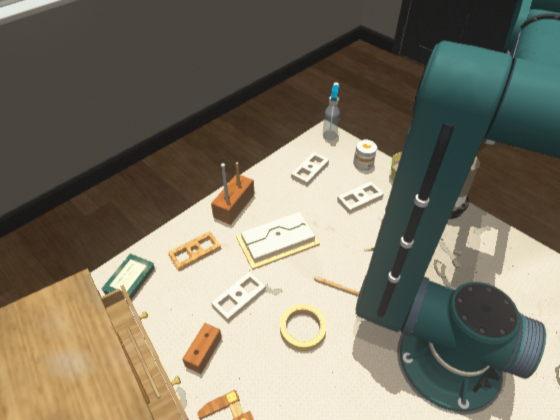

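```bash
cat >> h.py <<'E'
def go(x,y,z,yaw,n=None):
    "tcp target; prints turn (units) and shift in tool axes after the turn (units)"
    o=robot.get_obs(); p=np.array(o['tool_pos']); r=o['ee_rot']
    Rt=R.from_euler('xyz',[np.pi,0,yaw]).as_matrix(); Rc=R.from_euler('xyz',r).as_matrix()
    tw=R.from_matrix(Rc.T@Rt).as_rotvec()/0.1
    d=Rt.T@(np.array([x,y,z])-p)/0.04
    print('turn',np.round(tw,2),'shift',np.round(d,3),'yaw',round(r[2],3),'p',np.round(p,4),'t',round(o['time'],2))
E
python3 - <<'E'
from h import *
o=robot.get_obs()
K,r,t=cam('wrist');Rc=R.from_euler('xyz',o['ee_rot']).as_matrix()
print(K,'cam pos in tool',Rc.T@(-r.T@t-o['tool_pos']),'axes in tool\n',np.round(Rc.T@r.T,3))
go(0.48,0.03,0.42,1.24)
im=cv2.imread('pics/top0.png');c=cv2.resize(im[140:270,160:400],None,fx=3.3,fy=3.3,interpolation=cv2.INTER_CUBIC);cv2.imwrite('pics/crop0.png',c);print(c.shape)
E
```

```text
[[289.53423564   0.         281.26790741]
 [  0.         289.53423564 207.38263608]
 [  0.           0.           1.        ]] cam pos in tool [ 0.0785664  -0.00126373  0.02022049] axes in tool
 [[-0.    -0.963 -0.27 ]
 [ 1.     0.    -0.001]
 [ 0.001 -0.27   0.963]]
turn [ 0.    0.   -7.88] shift [14.357  1.411 -0.381] yaw 0.452 p [ 0.2401 -0.4948  0.4048] t 0.9
(429, 792, 3)
```

View pics/crop0.png

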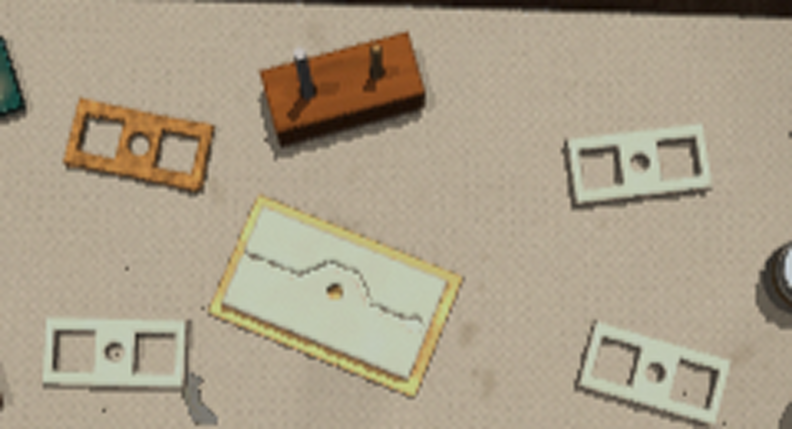

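Call:
play_rows:
  translation:
    - [0,0,-0.05]
    - [0,0,-0.05]
    - [0,0,-0.05]
    - [0,0,-0.05]
    - [0,0,-0.05]
    - [0,0,-0.05]
    - [0,0,-0.05]
    - [0,0,-0.05]
  twist:
    - [0,0,-0.985]
    - [0,0,-0.985]
    - [0,0,-0.985]
    - [0,0,-0.985]
    - [0,0,-0.985]
    - [0,0,-0.985]
    - [0,0,-0.985]
    - [0,0,-0.985]
  gripper: [1,1,1,1,1,1,1,1]

```text
time: 1.7
tool_pos: [0.2401, -0.4948, 0.4208]
ee_rot: [3.141, 0.0, 1.244]
wrist_force: [0.8, -0.3, -0.1]
width: 0.0943
finger_force: 0.0
```

Call:
play_rows:
  translation:
    - [0.9,0.09,0]
    - [0.9,0.09,0]
    - [0.9,0.09,0]
    - [0.9,0.09,0]
    - [0.9,0.09,0]
    - [0.9,0.09,0]
    - [0.9,0.09,0]
    - [0.9,0.09,0]
  twist:
    - [0,0,0]
    - [0,0,0]
    - [0,0,0]
    - [0,0,0]
    - [0,0,0]
    - [0,0,0]
    - [0,0,0]
    - [0,0,0]
  gripper: [1,1,1,1,1,1,1,1]

```text
time: 2.5
tool_pos: [0.3612, -0.2304, 0.4209]
ee_rot: [3.141, 0.0, 1.239]
wrist_force: [1.1, -0.5, 0.4]
width: 0.094
finger_force: 0.0
```

Call:
play_rows:
  translation:
    - [0.9,0.09,0]
    - [0.9,0.09,0]
    - [0.9,0.09,0]
    - [0.9,0.09,0]
    - [0.9,0.09,0]
    - [0.9,0.09,0]
    - [0.9,0.09,0]
    - [0.8,0.08,0]
  twist:
    - [0,0,0]
    - [0,0,0]
    - [0,0,0]
    - [0,0,0]
    - [0,0,0]
    - [0,0,0]
    - [0,0,0]
    - [0,0,0]
  gripper: [1,1,1,1,1,1,1,1]

```text
time: 3.3
tool_pos: [0.4805, 0.0293, 0.4208]
ee_rot: [3.141, -0.0, 1.241]
wrist_force: [-0.1, -0.4, 0.9]
width: 0.0943
finger_force: 0.0
```

Call:
play_rows:
  translation:
    - [0,0,0]
    - [0,0,0]
    - [0,0,0]
  twist:
    - [0,0,0]
    - [0,0,0]
    - [0,0,0]
  gripper: [1,1,1]

```text
time: 3.6
tool_pos: [0.4798, 0.0268, 0.4207]
ee_rot: [3.141, 0.001, 1.239]
wrist_force: [0.1, -0.9, 0.1]
width: 0.094
finger_force: 0.0
```

Run:
```python
from h import *
o=robot.get_obs();print(o['tool_pos'],o['ee_rot'],o['time'])
import pickle
M=cam('wrist')
a=save('wrist','w1'); pickle.dump(M,open('w1.pkl','wb'))
for n in ['tool_block','needle_tool','rod']:
    print(n,[(np.round(d['centre'],3).tolist(),round(d['score'],2)) for d in robot.recognise(n,'wrist')])
for n in ['base','base_hole','seam_0','needle_home','rod_home','needle_tool','section_a','gasket_a','tool_block']:
    print(n,[(np.round(d['centre'],3).tolist(),round(d['score'],2)) for d in robot.spot_point(n,'wrist')])
```

```text
[0.47982686 0.02682319 0.42073062] [3.14147138e+00 6.39948809e-04 1.23882851e+00] 3.6
tool_block [([0.648, 0.038, 0.059], 0.77)]
needle_tool [([0.668, 0.006, 0.107], 0.96)]
rod [([0.646, 0.065, 0.146], 0.58), ([0.603, 0.186, 0.015], 0.42)]
base [([0.486, 0.03, 0.002], 0.76)]
base_hole [([0.486, 0.032, 0.031], 0.79), ([0.509, 0.032, 0.024], 0.71)]
seam_0 [([0.47, 0.004, 0.025], 0.9), ([0.462, -0.035, 0.024], 0.87), ([0.51, 0.034, 0.025], 0.82), ([0.515, 0.109, 0.028], 0.79), ([0.501, 0.017, 0.024], 0.75), ([0.498, 0.061, 0.026], 0.61)]
needle_home [([0.669, 0.003, 0.001], 0.81)]
rod_home [([0.651, 0.058, 0.021], 0.81)]
needle_tool [([0.668, 0.006, 0.073], 0.91), ([0.473, 0.004, 0.027], 0.7)]
section_a [([0.425, -0.241, 0.01], 0.93), ([0.437, 0.218, 0.011], 0.86)]
gasket_a [([0.615, 0.209, 0.012], 0.85), ([0.61, 0.208, 0.008], 0.55)]
tool_block []
```

View pics/w1.png

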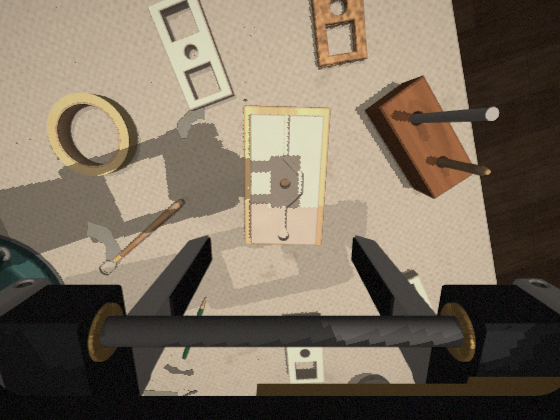

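```bash
cat >> h.py <<'E'
def rect(img,M,c,yaw,z,hx,hy,s):
    "rectified picture of plane z: right = body x, up = body y, s px/mm"
    W,H=int(2*hx*s),int(2*hy*s); uu,vv=np.meshgrid(np.arange(W),np.arange(H))
    bx=(uu+.5-W/2)/s/1000; by=-(vv+.5-H/2)/s/1000
    C,S=np.cos(yaw),np.sin(yaw)
    P=np.c_[(c[0]+C*bx-S*by).ravel(),(c[1]+S*bx+C*by).ravel(),np.full(bx.size,z)]
    q=w2pix(None,P,M).astype(np.float32).reshape(H,W,2)
    o=cv2.remap(img,q[...,0],q[...,1],cv2.INTER_CUBIC)
    for k in range(0,W,int(10*s)): o[::2,k]=o[::2,k]//2
    for k in range(0,H,int(10*s)): o[k,::2]=o[k,::2]//2
    cv2.line(o,(W//2,0),(W//2,H),(0,0,255),1);cv2.line(o,(0,H//2),(W,H//2),(0,0,255),1)
    return o
E
python3 - <<'E'
from h import *
import pickle
M=pickle.load(open('w1.pkl','rb'))
w=cv2.imread('pics/w1.png');t=cv2.imread('pics/top0.png')
c,yaw=(0.486,0.031),np.arctan2(0.144,0.053)-np.pi/2;print(yaw)
cv2.imwrite('pics/rb.png',np.hstack([rect(w,M,c,yaw,.032,60,100,3),rect(t,cam('top'),c,yaw,.032,60,100,3)]))
E
```

```text
-0.3526685339596849
```

View pics/rb.png

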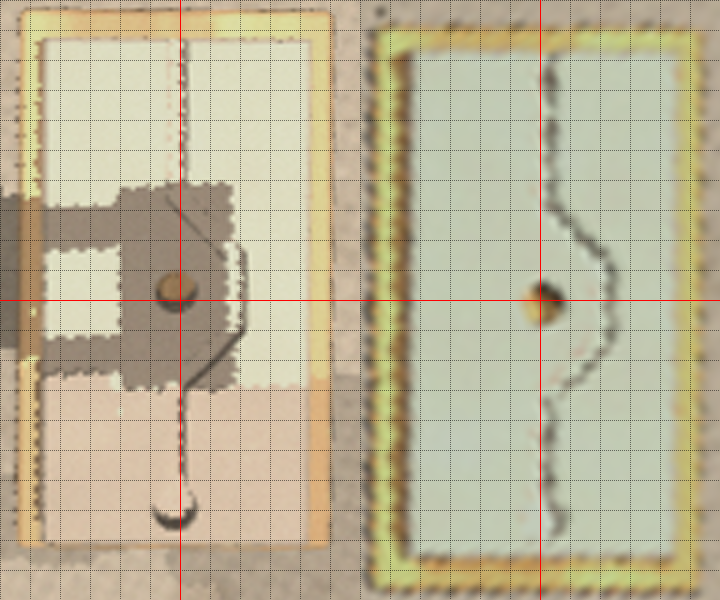

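Run:
```python
from h import *
import pickle
M=pickle.load(open('w1.pkl','rb'))
print(pix2w(None,[[488,171]],.141,M),pix2w(None,[[492,114]],.182,M))
print(pix2w(None,[[440,161],[418,118]],.062,M), 'bases (edge of hole)')
# block top corners from w1: far-left, top, right, bottom
print(pix2w(None,[[369,108],[422,76],[474,180],[434,197]],.062,M))
w=cv2.imread('pics/w1.png');cv2.imwrite('pics/tb.png',cv2.resize(w[60:210,355:505],None,fx=4,fy=4,interpolation=cv2.INTER_CUBIC))
go(0.669,0.004,0.37,1.24)
```

```text
[[0.66772632 0.00503697 0.141     ]] [[0.65059044 0.06090742 0.182     ]]
[[0.66630733 0.00533826 0.062     ]
 [0.65195159 0.06079958 0.062     ]] bases (edge of hole)
[[ 0.60283108  0.08893569  0.062     ]
 [ 0.66490113  0.10206395  0.062     ]
 [ 0.70016381 -0.02996125  0.062     ]
 [ 0.65149313 -0.03504798  0.062     ]]
turn [ 0.  0. -0.] shift [0.978 4.657 1.267] yaw 1.24 p [0.4801 0.0275 0.4207] t 4.25
```

View pics/tb.png

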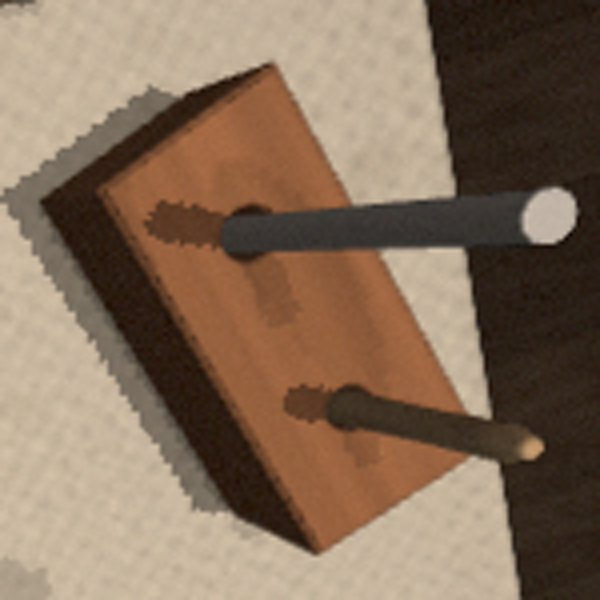

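Call:
play_rows:
  translation:
    - [0,0,0]
    - [0,0,0]
    - [0,0,0]
    - [0,0,0]
    - [0,0,0]
    - [0,0,0]
    - [0,0,0]
    - [0,0,0]
  twist:
    - [0,0,-0.785]
    - [0,0,-0.785]
    - [0,0,-0.785]
    - [0,0,-0.785]
    - [0,0,-0.785]
    - [0,0,-0.785]
    - [0,0,-0.785]
    - [0,0,-0.785]
  gripper: [1,1,1,1,1,1,1,1]

```text
time: 5.05
tool_pos: [0.4801, 0.0276, 0.4206]
ee_rot: [-3.142, 0.0, 1.871]
wrist_force: [0.1, 0.3, -0.3]
width: 0.0938
finger_force: 0.0
```

Run:
```python
from h import *
go(0.668,0.005,0.297,1.868)
```

```text
turn [-0.    0.    0.03] shift [-1.916  4.325  3.091] yaw 1.871 p [0.4801 0.0276 0.4206] t 5.05
```

Call:
play_rows:
  translation:
    - [-0.32,0.72,0]
    - [-0.32,0.72,0]
    - [-0.32,0.72,0]
    - [-0.32,0.72,0]
    - [-0.32,0.72,0]
    - [-0.32,0.72,0]
    - [0,0,0]
    - [0,0,0]
  twist:
    - [0,0,0]
    - [0,0,0]
    - [0,0,0]
    - [0,0,0]
    - [0,0,0]
    - [0,0,0]
    - [0,0,0]
    - [0,0,0]
  gripper: [1,1,1,1,1,1,1,1]

```text
time: 5.85
tool_pos: [0.6683, 0.0046, 0.4193]
ee_rot: [-3.139, -0.001, 1.868]
wrist_force: [0.2, -0.7, -0.1]
width: 0.0942
finger_force: 0.0
```

Run:
```python
from h import *
a=save('wrist','w2')
for n in ['needle_tool','needle_home','rod_home']:
    print(n,[(np.round(d['centre'],3).tolist(),round(d['score'],2)) for d in robot.spot_point(n,'wrist')])
go(0.668,0.005,0.297,1.868)
o=np.array(cam('wrist')[2])
for z,p in((.141,(0.668,.005)),(.182,(.651,.061))): print(w2pix('wrist',[[*p,z]]))
cv2.imwrite('pics/w2c.png',cv2.resize(cv2.imread('pics/w2.png')[60:300,160:400],None,fx=2.4,fy=2.4,interpolation=cv2.INTER_CUBIC))
```

```text
needle_tool [([0.668, 0.007, 0.072], 0.64)]
needle_home [([0.668, 0.004, 0.001], 0.93)]
rod_home [([0.652, 0.059, 0.024], 0.95), ([0.651, 0.062, 0.023], 0.2)]
turn [0.01 0.   0.  ] shift [-0.007  0.027  3.12 ] yaw 1.868 p [0.6669 0.0049 0.4218] t 6.05
[[282.46082459 214.72988587]]
[[283.02886944 156.267649  ]]
```

View pics/w2c.png

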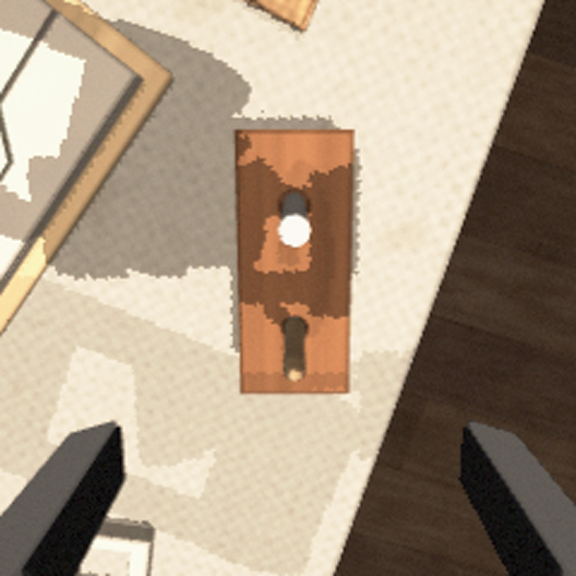

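Call:
play_rows:
  translation:
    - [0,0,0.6]
    - [0,0,0.6]
    - [0,0,0.6]
    - [0,0,0.6]
    - [0,0,0.5]
    - [0,0,0.22]
    - [0,0,0]
    - [0,0,0]
  twist:
    - [0,0,0]
    - [0,0,0]
    - [0,0,0]
    - [0,0,0]
    - [0,0,0]
    - [0,0,0]
    - [0,0,0]
    - [0,0,0]
  gripper: [1,1,1,1,1,1,1,-1]

```text
time: 6.85
tool_pos: [0.6678, 0.0047, 0.2974]
ee_rot: [3.14, 0.001, 1.868]
wrist_force: [0.3, -0.4, 0.5]
width: 0.0892
finger_force: 0.0
```

Call:
play_rows:
  translation:
    - [0,0,0]
    - [0,0,0]
    - [0,0,0]
    - [0,0,0]
    - [0,0,0]
    - [0,0,0]
    - [0,0,0]
    - [0,0,0]
  twist:
    - [0,0,0]
    - [0,0,0]
    - [0,0,0]
    - [0,0,0]
    - [0,0,0]
    - [0,0,0]
    - [0,0,0]
    - [0,0,0]
  gripper: [-1,-1,-1,-1,-1,-1,-1,-1]

```text
time: 7.65
tool_pos: [0.6678, 0.0047, 0.2958]
ee_rot: [-3.142, 0.0, 1.868]
wrist_force: [0.4, 0.6, -0.1]
width: 0.0253
finger_force: 0.0
```

Call:
play_rows:
  translation:
    - [0,0,0]
    - [0,0,0]
    - [0,0,0]
    - [0,0,0]
    - [0,0,0]
  twist:
    - [0,0,0]
    - [0,0,0]
    - [0,0,0]
    - [0,0,0]
    - [0,0,0]
  gripper: [-1,-1,-1,-1,-1]

```text
time: 8.15
tool_pos: [0.6678, 0.0047, 0.2958]
ee_rot: [-3.142, 0.0, 1.868]
wrist_force: [0.4, -0.1, -0.7]
width: 0.0098
finger_force: 30.0
```

Call:
play_rows:
  translation:
    - [0,0,-0.2]
    - [0,0,-0.3]
    - [0,0,-0.3]
    - [0,0,-0.3]
    - [0,0,-0.4]
    - [0,0,-0.5]
    - [0,0,-0.2]
    - [0,0,0]
  twist:
    - [0,0,0]
    - [0,0,0]
    - [0,0,0]
    - [0,0,0]
    - [0,0,0]
    - [0,0,0]
    - [0,0,0]
    - [0,0,0]
  gripper: [-1,-1,-1,-1,-1,-1,-1,-1]

```text
time: 8.95
tool_pos: [0.6679, 0.0046, 0.3868]
ee_rot: [3.137, 0.002, 1.868]
wrist_force: [0.3, 0.5, 0.1]
width: 0.01
finger_force: 30.0
```

Run:
```python
from h import *
# base estimate
yaw=-0.3527;C,S=np.cos(yaw),np.sin(yaw);c=np.array([.486,.031])+[C*-.0009-S*.0008,S*-.0009+C*.0008];print(c)
p=c+[-S*-.065,C*-.065];print('seam0',p)
go(p[0],p[1],.38,1.218)
```

```text
[0.48543175 0.03206164]
seam0 [ 0.46297861 -0.02893718]
turn [0.05 0.   6.5 ] shift [-2.558 -4.517  0.17 ] yaw 1.868 p [0.6679 0.0046 0.3868] t 8.95
```

Call:
play_rows:
  translation:
    - [0,0,0]
    - [0,0,0]
    - [0,0,0]
    - [0,0,0]
    - [0,0,0]
    - [0,0,0]
    - [0,0,0]
    - [0,0,0]
  twist:
    - [0,0,0.81]
    - [0,0,0.81]
    - [0,0,0.81]
    - [0,0,0.81]
    - [0,0,0.81]
    - [0,0,0.81]
    - [0,0,0.81]
    - [0,0,0.81]
  gripper: [-1,-1,-1,-1,-1,-1,-1,-1]

```text
time: 9.75
tool_pos: [0.6677, 0.0046, 0.3824]
ee_rot: [-3.139, 0.001, 1.216]
wrist_force: [-0.6, -0.3, -0.5]
width: 0.0102
finger_force: 30.0
```

Run:
```python
from h import *
yaw=-0.3527;C,S=np.cos(yaw),np.sin(yaw);c=np.array([0.48543,0.03206])
p=c+[-S*-.072,C*-.072];print('seam0',p)
go(p[0],p[1],.342,1.218)
```

```text
seam0 [ 0.46055883 -0.03550793]
turn [-0.02  0.01 -0.02] shift [-2.731 -4.513  1.011] yaw 1.216 p [0.6677 0.0046 0.3824] t 9.75
```

Call:
play_rows:
  translation:
    - [-0.34,-0.565,0]
    - [-0.34,-0.565,0]
    - [-0.34,-0.565,0]
    - [-0.34,-0.565,0]
    - [-0.34,-0.565,0]
    - [-0.34,-0.565,0]
    - [-0.34,-0.565,0]
    - [-0.34,-0.565,0]
  twist:
    - [0,0,0]
    - [0,0,0]
    - [0,0,0]
    - [0,0,0]
    - [0,0,0]
    - [0,0,0]
    - [0,0,0]
    - [0,0,0]
  gripper: [-1,-1,-1,-1,-1,-1,-1,-1]

```text
time: 10.55
tool_pos: [0.4593, -0.0354, 0.3828]
ee_rot: [-3.14, 0.0, 1.22]
wrist_force: [-0.5, -0.3, -0.1]
width: 0.0101
finger_force: 30.0
```

Call:
play_rows:
  translation:
    - [0,0,0.3]
    - [0,0,0.3]
    - [0,0,0.3]
    - [0,0,0.1]
    - [0,0,0]
    - [0,0,0]
    - [0,0,0]
  twist:
    - [0,0,0]
    - [0,0,0]
    - [0,0,0]
    - [0,0,0]
    - [0,0,0]
    - [0,0,0]
    - [0,0,0]
  gripper: [-1,-1,-1,-1,-1,-1,-1]

```text
time: 11.25
tool_pos: [0.4611, -0.0353, 0.3443]
ee_rot: [3.141, -0.0, 1.22]
wrist_force: [-0.3, -0.8, 0.5]
width: 0.0107
finger_force: 30.0
```

Run:
```python
from h import *
M=cam('wrist');a=save('wrist','w3')
o=robot.get_obs();print(o['tool_pos'],o['ee_rot'],o['time'])
print([(np.round(d['centre'],4).tolist(),round(d['score'],2)) for d in robot.spot_point('needle_tip','wrist')])
yaw=-0.3527;C,S=np.cos(yaw),np.sin(yaw);c=np.array([0.48543,0.03206])
for x,y in [(0,-72),(0,-32),(20,-12),(20,12),(0,32),(0,81)]:
    p=[c[0]+(C*x-S*y)/1e3,c[1]+(S*x+C*y)/1e3,.032];print(w2pix(None,[p],M))
print('tip pred',w2pix(None,[[*o['tool_pos'][:2],o['tool_pos'][2]-.2918]],M))
cv2.imwrite('pics/w3c.png',cv2.resize(cv2.imread('pics/w3.png')[40:260,200:360],None,fx=2.7,fy=2.7,interpolation=cv2.INTER_CUBIC))
```

```text
[ 0.46098504 -0.03532401  0.3444369 ] [ 3.14046581e+00 -1.06595866e-04  1.21993623e+00] 11.3
[([0.461, -0.0381, 0.0522], 0.98), ([0.4657, -0.0328, 0.1195], 0.51)]
[[281.71448316 205.62992069]]
[[281.80027573 167.38123484]]
[[302.04287489 147.21301142]]
[[302.56585113 121.94550022]]
[[281.95154726  99.94023229]]
[[282.08085026  42.29339619]]
tip pred [[282.10391422 210.88532163]]
```

View pics/w3c.png

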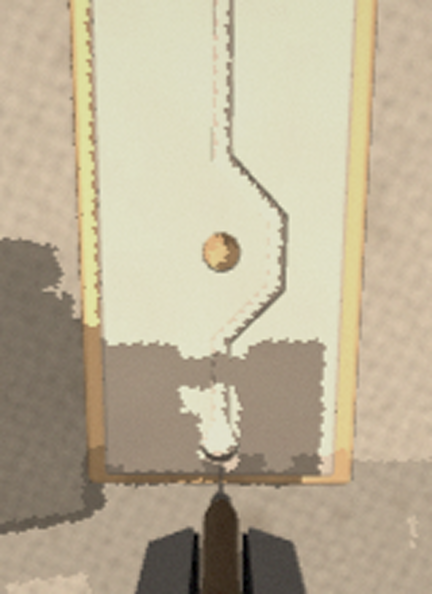

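Run:
```python
from h import *
im=cv2.imread('pics/w3.png').sum(2)//3
for v in range(186,230): print(v,im[v,270:296:1].tolist() if 198<=v<=226 else im[v,278:287].tolist())
yaw=-0.355;C,S=np.cos(yaw),np.sin(yaw);c=np.array([.4858,.0332])
p=c+[-S*-.072,C*-.072]
go(p[0],p[1],.2918+.0255,1.2158)
```

```text
186 [215, 216, 218, 216, 206, 142, 157, 201, 217]
187 [211, 218, 217, 218, 205, 142, 153, 191, 216]
188 [211, 216, 217, 217, 208, 150, 153, 191, 217]
189 [211, 214, 218, 217, 219, 204, 153, 192, 217]
190 [208, 204, 218, 215, 212, 197, 154, 192, 217]
191 [208, 208, 218, 207, 152, 143, 151, 191, 214]
192 [211, 217, 218, 216, 206, 145, 153, 192, 217]
193 [213, 218, 218, 217, 206, 154, 154, 191, 215]
194 [211, 216, 218, 218, 217, 204, 153, 192, 213]
195 [208, 207, 218, 217, 218, 206, 152, 191, 214]
196 [217, 217, 218, 218, 218, 209, 160, 189, 205]
197 [214, 220, 218, 218, 217, 219, 212, 191, 216]
198 [140, 138, 142, 162, 214, 216, 215, 216, 217, 219, 219, 219, 218, 219, 213, 192, 214, 205, 150, 138, 141, 135, 138, 140, 136, 139]
199 [141, 139, 140, 161, 212, 213, 213, 217, 218, 218, 218, 218, 217, 218, 218, 211, 186, 214, 203, 136, 135, 140, 139, 137, 142, 139]
200 [142, 140, 139, 137, 162, 215, 210, 218, 220, 217, 217, 219, 218, 218, 218, 208, 152, 185, 202, 138, 139, 137, 135, 139, 138, 138]
201 [140, 139, 140, 141, 158, 212, 215, 218, 219, 218, 217, 219, 219, 218, 219, 208, 154, 164, 
[... 2806 characters left out ...]
2, 167, 149, 98, 62, 64, 65, 78, 120, 160, 160, 161, 169, 171, 167, 167, 167, 165, 162, 163]
224 [162, 159, 159, 160, 163, 162, 166, 158, 122, 66, 64, 60, 63, 63, 77, 126, 160, 162, 167, 169, 170, 166, 165, 165, 167, 165]
225 [162, 159, 156, 158, 162, 165, 170, 152, 80, 62, 68, 46, 44, 51, 71, 120, 162, 162, 162, 164, 164, 161, 166, 164, 164, 165]
226 [164, 162, 159, 159, 164, 163, 163, 145, 71, 52, 45, 47, 48, 45, 52, 100, 159, 163, 161, 162, 162, 159, 162, 159, 163, 164]
227 [51, 54, 50, 47, 45, 45, 48, 74, 135]
228 [50, 48, 52, 47, 47, 47, 47, 48, 90]
229 [55, 54, 44, 49, 46, 49, 46, 45, 61]
turn [ 0.01 -0.    0.04] shift [ 0.023 -0.012  0.679] yaw 1.22 p [ 0.4609 -0.0353  0.3445] t 11.35
```

Call:
play_rows:
  translation:
    - [0.075,0.02,0]
    - [0,0,0.15]
    - [0,0,0.15]
    - [0,0,0.15]
    - [0,0,0.1]
    - [0,0,0.07]
    - [0,0,0.06]
    - [0,0,0]
  twist:
    - [0,0,0.04]
    - [0,0,0]
    - [0,0,0]
    - [0,0,0]
    - [0,0,0]
    - [0,0,0]
    - [0,0,0]
    - [0,0,0]
  gripper: [-1,-1,-1,-1,-1,-1,-1,-1]

```text
time: 12.15
tool_pos: [0.4623, -0.0328, 0.3163]
ee_rot: [-3.141, 0.0, 1.216]
wrist_force: [-0.5, -0.0, -0.8]
width: 0.0103
finger_force: 30.0
```

Call:
play_rows:
  translation:
    - [0,0,0]
    - [0,0,0]
    - [0,0,0]
    - [0,0,0]
  twist:
    - [0,0,0]
    - [0,0,0]
    - [0,0,0]
    - [0,0,0]
  gripper: [-1,-1,-1,-1]

```text
time: 12.55
tool_pos: [0.4624, -0.0328, 0.3169]
ee_rot: [3.141, 0.0, 1.216]
wrist_force: [-0.5, -0.1, -0.9]
width: 0.0104
finger_force: 30.0
```

Run:
```python
from h import *
o=robot.get_obs();print(o['tool_pos'],o['ee_rot'],o['wrist_force'],o['wrist_torque'])
M=cam('wrist');save('wrist','w4')
im=cv2.imread('pics/w4.png').sum(2)//3
for v in range(188,222,1): print(v,im[v,268:298].tolist())
```

```text
[ 0.46244569 -0.03280425  0.3168513 ] [3.14120326e+00 4.35232527e-05 1.21581050e+00] [-0.4881759  -0.10299767 -0.86982306] [-0.02559443 -0.06748672 -0.02865765]
188 [141, 141, 140, 139, 141, 140, 139, 139, 139, 132, 131, 171, 215, 218, 215, 200, 142, 143, 142, 139, 139, 140, 141, 143, 141, 141, 142, 142, 139, 142]
189 [141, 142, 153, 149, 140, 138, 139, 141, 153, 175, 200, 205, 215, 216, 203, 140, 153, 174, 140, 143, 153, 155, 150, 141, 143, 140, 140, 141, 141, 139]
190 [139, 163, 216, 204, 152, 152, 151, 170, 214, 213, 218, 218, 218, 218, 206, 141, 149, 177, 152, 172, 216, 215, 205, 152, 151, 139, 141, 139, 141, 141]
191 [140, 162, 212, 216, 216, 214, 214, 215, 215, 215, 213, 218, 216, 216, 206, 140, 155, 191, 216, 215, 217, 216, 217, 216, 208, 152, 143, 148, 143, 142]
192 [141, 142, 160, 215, 217, 216, 215, 216, 215, 211, 203, 217, 217, 216, 204, 141, 151, 191, 217, 216, 216, 215, 215, 215, 217, 208, 172, 204, 141, 142]
193 [136, 139, 161, 211, 217, 215, 216, 217, 215, 208, 204, 216, 218, 215, 200, 142, 153, 191, 215, 216, 216, 214, 217, 216, 216, 216, 214, 198, 140, 139]
194 [139,
[... 3580 characters left out ...]
01, 70, 77, 100, 136, 193, 181, 107, 89, 126, 194, 180, 107, 82, 78, 137, 199, 199, 195, 197, 183, 123, 107, 110, 115]
218 [108, 109, 109, 110, 109, 107, 85, 75, 72, 90, 111, 110, 103, 79, 92, 109, 104, 82, 74, 108, 177, 198, 197, 196, 198, 196, 181, 108, 107, 112]
219 [109, 111, 108, 110, 108, 110, 110, 87, 72, 73, 75, 80, 79, 74, 68, 78, 69, 77, 100, 157, 199, 197, 194, 197, 195, 190, 178, 108, 111, 109]
220 [108, 110, 110, 112, 110, 112, 109, 101, 84, 75, 73, 73, 71, 65, 68, 73, 72, 89, 150, 196, 197, 196, 198, 195, 184, 120, 108, 112, 107, 106]
221 [109, 108, 110, 109, 109, 109, 107, 111, 104, 97, 79, 78, 72, 65, 69, 78, 96, 98, 135, 191, 191, 191, 197, 197, 193, 175, 109, 110, 112, 109]
```

Call:
play_rows:
  translation:
    - [0.0625,0.001,0]
    - [0.0625,0.001,0]
    - [0.0625,0.001,0]
    - [0.0625,0.001,0]
    - [0.0625,0,0]
    - [0.0625,0,0]
    - [0.0625,0,0]
    - [0.0625,0,0]
  twist:
    - [0,0,0]
    - [0,0,0]
    - [0,0,0]
    - [0,0,0]
    - [0,0,0]
    - [0,0,0]
    - [0,0,0]
    - [0,0,0]
  gripper: [-1,-1,-1,-1,-1,-1,-1,-1]

```text
time: 13.4
tool_pos: [0.4696, -0.0139, 0.3166]
ee_rot: [-3.142, 0.0, 1.216]
wrist_force: [0.1, 0.4, 0.3]
width: 0.0102
finger_force: 30.0
```

Call:
play_rows:
  translation:
    - [0.0625,0,0]
    - [0.0625,0,0]
    - [0.0625,0,0]
    - [0.0625,0,0]
    - [0.0625,0,0]
    - [0.0625,0,0]
    - [0.0625,0,0]
    - [0.0625,0,0]
  twist:
    - [0,0,0]
    - [0,0,0]
    - [0,0,0]
    - [0,0,0]
    - [0,0,0]
    - [0,0,0]
    - [0,0,0]
    - [0,0,0]
  gripper: [-1,-1,-1,-1,-1,-1,-1,-1]

```text
time: 14.2
tool_pos: [0.4766, 0.0049, 0.3167]
ee_rot: [3.142, 0.0, 1.216]
wrist_force: [-0.6, 0.7, 0.1]
width: 0.0101
finger_force: 30.0
```

Call:
play_rows:
  translation:
    - [0,0,0]
    - [0,0,0]
    - [0,0,0]
    - [0,0,0]
  twist:
    - [0,0,0]
    - [0,0,0]
    - [0,0,0]
    - [0,0,0]
  gripper: [-1,-1,-1,-1]

```text
time: 14.6
tool_pos: [0.4764, 0.0046, 0.3167]
ee_rot: [3.142, 0.0, 1.216]
wrist_force: [0.4, -0.5, -0.2]
width: 0.0104
finger_force: 30.0
```

Run:
```python
from h import *
o=robot.get_obs();print(o['tool_pos'],o['ee_rot'],o['wrist_force'],o['wrist_torque'])
C,S=np.cos(1.216),np.sin(1.216);d=np.array(o['tool_pos'][:2])-[.46244,-.0328];print('moved',d@[C,S],d@[S,-C])
save('wrist','w5')
im=cv2.imread('pics/w5.png');cv2.imwrite('pics/w5c.png',cv2.resize(im[130:240,220:340],None,fx=5,fy=5,interpolation=cv2.INTER_CUBIC))
```

```text
[0.47644183 0.00458488 0.31665302] [3.14151898e+00 1.49074662e-04 1.21564450e+00] [ 0.35526538 -0.48136475 -0.24950206] [-0.00076785 -0.02533333 -0.03238105]
moved 0.03992067275341459 0.00014227734690809538
```

View pics/w5c.png

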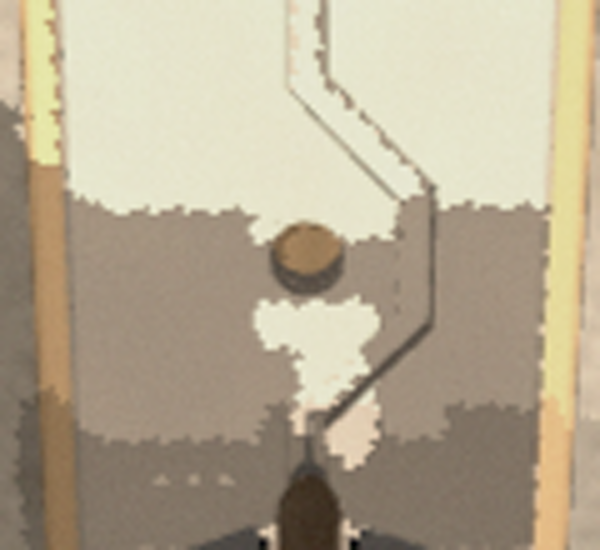

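Call:
play_rows:
  translation:
    - [0.0417,0.0417,0]
    - [0.0417,0.0417,0]
    - [0.0417,0.0417,0]
    - [0.0417,0.0417,0]
    - [0.0417,0.0417,0]
    - [0.0417,0.0417,0]
    - [0.0417,0.0417,0]
    - [0.0417,0.0417,0]
  twist:
    - [0,0,0]
    - [0,0,0]
    - [0,0,0]
    - [0,0,0]
    - [0,0,0]
    - [0,0,0]
    - [0,0,0]
    - [0,0,0]
  gripper: [-1,-1,-1,-1,-1,-1,-1,-1]

```text
time: 15.45
tool_pos: [0.4938, 0.0126, 0.3167]
ee_rot: [3.142, 0.0, 1.216]
wrist_force: [1.6, 0.1, -0.7]
width: 0.0106
finger_force: 30.0
```

Call:
play_rows:
  translation:
    - [0.0417,0.0417,0]
    - [0.0417,0.0417,0]
    - [0.0417,0.0417,0]
    - [0.0417,0.0417,0]
    - [0,0,0]
    - [0,0,0]
    - [0,0,0]
    - [0,0,0]
  twist:
    - [0,0,0]
    - [0,0,0]
    - [0,0,0]
    - [0,0,0]
    - [0,0,0]
    - [0,0,0]
    - [0,0,0]
    - [0,0,0]
  gripper: [-1,-1,-1,-1,-1,-1,-1,-1]

```text
time: 16.25
tool_pos: [0.5021, 0.0164, 0.3167]
ee_rot: [3.142, 0.0, 1.216]
wrist_force: [-0.2, 0.1, -1.5]
width: 0.0101
finger_force: 30.0
```

Call:
play_rows:
  translation:
    - [0.06,0,0]
    - [0.06,0,0]
    - [0.06,0,0]
    - [0.06,0,0]
    - [0.06,0,0]
    - [0.06,0,0]
    - [0.06,0,0]
    - [0.06,0,0]
  twist:
    - [0,0,0]
    - [0,0,0]
    - [0,0,0]
    - [0,0,0]
    - [0,0,0]
    - [0,0,0]
    - [0,0,0]
    - [0,0,0]
  gripper: [-1,-1,-1,-1,-1,-1,-1,-1]

```text
time: 17.05
tool_pos: [0.5089, 0.0347, 0.3167]
ee_rot: [3.142, 0.0, 1.216]
wrist_force: [0.6, -0.3, -0.0]
width: 0.0104
finger_force: 30.0
```

Call:
play_rows:
  translation:
    - [0.06,0,0]
    - [0.06,0,0]
    - [0,0,0]
    - [0,0,0]
    - [0,0,0]
    - [0,0,0]
  twist:
    - [0,0,0]
    - [0,0,0]
    - [0,0,0]
    - [0,0,0]
    - [0,0,0]
    - [0,0,0]
  gripper: [-1,-1,-1,-1,-1,-1]

```text
time: 17.65
tool_pos: [0.5105, 0.0389, 0.3167]
ee_rot: [3.142, 0.0, 1.216]
wrist_force: [0.9, 0.4, 0.3]
width: 0.0103
finger_force: 30.0
```

Run:
```python
from h import *
o=robot.get_obs()
C,S=np.cos(1.216),np.sin(1.216);d=np.array(o['tool_pos'][:2])-[.46244,-.0328];print('moved y,x',d@[C,S],d@[S,-C],'want .084 .0202')
```

```text
moved y,x 0.08392819222827115 0.020177717466364525 want .084 .0202
```

Accurate; no contact forces. On through the fourth bend to the mouth.

Call:
play_rows:
  translation:
    - [0.0417,-0.0417,0]
    - [0.0417,-0.0417,0]
    - [0.0417,-0.0417,0]
    - [0.0417,-0.0417,0]
    - [0.0417,-0.0417,0]
    - [0.0417,-0.0417,0]
    - [0.0417,-0.0417,0]
    - [0.0417,-0.0417,0]
  twist:
    - [0,0,0]
    - [0,0,0]
    - [0,0,0]
    - [0,0,0]
    - [0,0,0]
    - [0,0,0]
    - [0,0,0]
    - [0,0,0]
  gripper: [-1,-1,-1,-1,-1,-1,-1,-1]

```text
time: 18.45
tool_pos: [0.5026, 0.0563, 0.3167]
ee_rot: [3.142, 0.0, 1.216]
wrist_force: [-0.3, -0.6, -0.4]
width: 0.0098
finger_force: 30.0
```

Call:
play_rows:
  translation:
    - [0.0417,-0.0417,0]
    - [0.0417,-0.0417,0]
    - [0.0417,-0.0417,0]
    - [0.0417,-0.0417,0]
    - [0,0,0]
    - [0,0,0]
    - [0,0,0]
    - [0,0,0]
  twist:
    - [0,0,0]
    - [0,0,0]
    - [0,0,0]
    - [0,0,0]
    - [0,0,0]
    - [0,0,0]
    - [0,0,0]
    - [0,0,0]
  gripper: [-1,-1,-1,-1,-1,-1,-1,-1]

```text
time: 19.25
tool_pos: [0.4987, 0.0646, 0.3167]
ee_rot: [3.142, 0.0, 1.216]
wrist_force: [0.5, 0.2, -0.3]
width: 0.0102
finger_force: 30.0
```

Call:
play_rows:
  translation:
    - [0.0613,0,0]
    - [0.0613,0,0]
    - [0.0613,0,0]
    - [0.0613,0,0]
    - [0.0613,0,0]
    - [0.0613,0,0]
    - [0.0613,0,0]
    - [0.0613,0,0]
  twist:
    - [0,0,0]
    - [0,0,0]
    - [0,0,0]
    - [0,0,0]
    - [0,0,0]
    - [0,0,0]
    - [0,0,0]
    - [0,0,0]
  gripper: [-1,-1,-1,-1,-1,-1,-1,-1]

```text
time: 20.05
tool_pos: [0.5056, 0.0833, 0.3167]
ee_rot: [3.141, 0.0, 1.216]
wrist_force: [-1.4, 0.2, 0.0]
width: 0.0101
finger_force: 30.0
```

Call:
play_rows:
  translation:
    - [0.0613,0,0]
    - [0.0613,0,0]
    - [0.0613,0,0]
    - [0.0613,0,0]
    - [0.0613,0,0]
    - [0.0613,0,0]
    - [0.0613,0,0]
    - [0.0613,0,0]
  twist:
    - [0,0,0]
    - [0,0,0]
    - [0,0,0]
    - [0,0,0]
    - [0,0,0]
    - [0,0,0]
    - [0,0,0]
    - [0,0,0]
  gripper: [-1,-1,-1,-1,-1,-1,-1,-1]

```text
time: 20.85
tool_pos: [0.5124, 0.1017, 0.3166]
ee_rot: [3.142, 0.0, 1.216]
wrist_force: [0.5, -0.2, -0.4]
width: 0.0102
finger_force: 30.0
```

Call:
play_rows:
  translation:
    - [0.0613,0,0]
    - [0.0613,0,0]
    - [0.0613,0,0]
    - [0.0613,0,0]
    - [0,0,0]
    - [0,0,0]
    - [0,0,0]
    - [0,0,0]
  twist:
    - [0,0,0]
    - [0,0,0]
    - [0,0,0]
    - [0,0,0]
    - [0,0,0]
    - [0,0,0]
    - [0,0,0]
    - [0,0,0]
  gripper: [-1,-1,-1,-1,-1,-1,-1,-1]

```text
time: 21.65
tool_pos: [0.5158, 0.1106, 0.3167]
ee_rot: [3.141, 0.0, 1.216]
wrist_force: [0.8, -0.7, 0.4]
width: 0.0102
finger_force: 30.0
```

Run:
```python
from h import *
o=robot.get_obs()
C,S=np.cos(1.216),np.sin(1.216);d=np.array(o['tool_pos'][:2])-[.46244,-.0328];print('moved y,x',d@[C,S],d@[S,-C],'want .153 .0002',o['time'])
save('wrist','w6')
im=cv2.imread('pics/w6.png').sum(2)//3
for v in range(198,236,2): print(v,im[v,268:296].tolist())
```

```text
moved y,x 0.15298320086675712 0.00019547247774781998 want .153 .0002 21.65
198 [125, 123, 123, 123, 122, 123, 128, 149, 201, 203, 203, 200, 199, 198, 198, 195, 195, 196, 200, 202, 200, 196, 184, 130, 133, 132, 137, 137]
200 [124, 122, 121, 122, 123, 128, 152, 197, 200, 204, 203, 199, 198, 197, 197, 196, 197, 197, 200, 201, 190, 141, 126, 129, 131, 128, 135, 138]
202 [127, 124, 123, 124, 124, 124, 129, 153, 199, 205, 201, 202, 199, 196, 196, 193, 193, 199, 200, 202, 202, 193, 139, 130, 126, 129, 134, 139]
204 [123, 121, 119, 120, 120, 121, 120, 145, 196, 193, 195, 191, 182, 126, 139, 188, 188, 179, 123, 128, 148, 194, 184, 125, 123, 126, 131, 136]
206 [83, 82, 85, 84, 83, 84, 86, 83, 84, 81, 82, 85, 80, 81, 84, 84, 82, 81, 84, 82, 85, 81, 82, 81, 84, 83, 78, 79]
208 [95, 94, 95, 96, 97, 97, 93, 93, 98, 118, 155, 181, 184, 185, 177, 139, 133, 136, 107, 106, 94, 93, 82, 78, 84, 82, 84, 84]
210 [113, 112, 110, 110, 112, 112, 109, 107, 104, 108, 161, 213, 223, 221, 208, 196, 143, 147, 145, 144, 139, 131, 149, 151, 147, 148, 145, 135]
212 [145, 145, 145, 141, 137, 112, 111, 111, 114, 119, 
[... 912 characters left out ...]
20, 120, 116, 119, 119, 119, 120]
226 [118, 119, 117, 118, 120, 119, 118, 117, 117, 109, 65, 53, 52, 49, 49, 50, 54, 82, 117, 118, 120, 117, 119, 117, 121, 117, 117, 117]
228 [117, 118, 119, 117, 118, 118, 118, 115, 106, 56, 52, 53, 51, 53, 50, 50, 53, 49, 71, 116, 121, 119, 119, 118, 120, 119, 121, 120]
230 [118, 116, 119, 120, 118, 118, 118, 105, 54, 54, 58, 55, 55, 51, 55, 47, 51, 50, 55, 71, 119, 118, 118, 118, 121, 116, 120, 119]
232 [121, 114, 116, 117, 120, 118, 118, 90, 60, 60, 54, 56, 52, 49, 54, 51, 51, 45, 47, 59, 94, 121, 119, 120, 120, 120, 118, 117]
234 [118, 118, 118, 120, 118, 124, 123, 85, 55, 61, 59, 59, 49, 51, 49, 50, 47, 50, 48, 61, 95, 116, 118, 119, 122, 120, 128, 119]
```

Call:
play_rows:
  translation:
    - [0,0,-0.06]
    - [0,0,-0.2]
    - [0,0,-0.3]
    - [0,0,-0.4]
    - [0,0,-0.5]
    - [0,0,-0.4]
    - [0,0,0]
    - [0,0,0]
  twist:
    - [0,0,0]
    - [0,0,0]
    - [0,0,0]
    - [0,0,0]
    - [0,0,-0.8]
    - [0,0,-0.8]
    - [0,0,-0.8]
    - [0,0,-0.8]
  gripper: [-1,-1,-1,-1,-1,-1,-1,-1]

```text
time: 22.5
tool_pos: [0.5159, 0.1107, 0.3936]
ee_rot: [3.138, -0.0, 1.539]
wrist_force: [-0.3, -0.3, -1.3]
width: 0.0102
finger_force: 30.0
```

Call:
play_rows:
  translation:
    - [0,0,0]
    - [0,0,0]
    - [0,0,0]
    - [0,0,0]
    - [0,0,0]
    - [0,0,0]
  twist:
    - [0,0,-0.83]
    - [0,0,-0.83]
    - [0,0,-0.83]
    - [0,0,-0.83]
    - [0,0,0]
    - [0,0,0]
  gripper: [-1,-1,-1,-1,-1,-1]

```text
time: 23.1
tool_pos: [0.5158, 0.1107, 0.392]
ee_rot: [3.14, 0.0, 1.866]
wrist_force: [0.4, 0.3, -0.4]
width: 0.0106
finger_force: 30.0
```

Run:
```python
from h import *
go(0.6678,0.0047,.2958,1.868)
```

```text
turn [ 0.01  0.   -0.02] shift [-3.646  2.858  2.405] yaw 1.866 p [0.5158 0.1107 0.392 ] t 23.1
```

Call:
play_rows:
  translation:
    - [-0.7,0,0]
    - [-0.7,0,0]
    - [-0.75,0,0]
    - [-0.75,0,0]
    - [-0.75,0.2,0]
    - [0,0.66,0]
    - [0,0.66,0]
    - [0,0.66,0]
  twist:
    - [0,0,0]
    - [0,0,0]
    - [0,0,0]
    - [0,0,0]
    - [0,0,0]
    - [0,0,0]
    - [0,0,0]
    - [0,0,0]
  gripper: [-1,-1,-1,-1,-1,-1,-1,-1]

```text
time: 23.9
tool_pos: [0.6428, -0.0037, 0.3915]
ee_rot: [3.141, 0.0, 1.865]
wrist_force: [0.3, -0.5, 0.5]
width: 0.0101
finger_force: 30.0
```

Call:
play_rows:
  translation:
    - [0,0.5,0]
    - [0,0.18,0]
    - [0,0,0]
    - [0,0,0]
    - [0,0,0]
    - [0,0,0]
  twist:
    - [0,0,0]
    - [0,0,0]
    - [0,0,0]
    - [0,0,0]
    - [0,0,0]
    - [0,0,0]
  gripper: [-1,-1,-1,-1,-1,-1]

```text
time: 24.5
tool_pos: [0.6672, 0.0043, 0.3917]
ee_rot: [3.141, 0.0, 1.867]
wrist_force: [0.4, 0.3, 0.2]
width: 0.0101
finger_force: 30.0
```

Run:
```python
from h import *
go(0.6678,0.0047,.2958,1.868)
```

```text
turn [ 0.    0.   -0.01] shift [0.006 0.017 2.397] yaw 1.867 p [0.6672 0.0043 0.3917] t 24.5
```

Call:
play_rows:
  translation:
    - [0.006,0.017,0]
    - [0,0,0.4]
    - [0,0,0.4]
    - [0,0,0.4]
    - [0,0,0.35]
    - [0,0,0.3]
    - [0,0,0.25]
    - [0,0,0.2]
  twist:
    - [0,0,0]
    - [0,0,0]
    - [0,0,0]
    - [0,0,0]
    - [0,0,0]
    - [0,0,0]
    - [0,0,0]
    - [0,0,0]
  gripper: [-1,-1,-1,-1,-1,-1,-1,-1]

```text
time: 25.3
tool_pos: [0.6684, 0.005, 0.2983]
ee_rot: [-3.141, -0.0, 1.868]
wrist_force: [0.1, 0.1, -0.8]
width: 0.0103
finger_force: 30.0
```

Call:
play_rows:
  translation:
    - [0,0,0.07]
    - [0,0,0]
    - [0,0,0]
    - [0,0,0]
    - [0,0,0]
    - [0,0,0]
    - [0,0,0]
    - [0,0,0]
  twist:
    - [0,0,0]
    - [0,0,0]
    - [0,0,0]
    - [0,0,0]
    - [0,0,0]
    - [0,0,0]
    - [0,0,0]
    - [0,0,0]
  gripper: [-1,-1,-0.6,-0.4,-0.2,0,0.2,0.3]

```text
time: 26.1
tool_pos: [0.6685, 0.005, 0.2963]
ee_rot: [3.142, 0.0, 1.868]
wrist_force: [-0.8, -0.4, -0.5]
width: 0.0546
finger_force: 0.0
```

Run:
```python
from h import *
go(0.6678,0.0047,.42,1.3)
robot.snapshot('wrist')
for n in ['needle_tip','needle_tool','needle_home']: print(n,[(np.round(d['centre'],4).tolist(),round(d['score'],2)) for d in robot.spot_point(n,'wrist')])
```

```text
turn [0.   0.   5.68] shift [-0.012 -0.014 -3.093] yaw 1.868 p [0.6685 0.005  0.2963] t 26.1
needle_tip []
needle_tool [([0.4701, 0.0007, 0.0264], 0.59), ([0.669, 0.0047, 0.0734], 0.56)]
needle_home [([0.468, 0.0007, 0.0245], 0.47)]
```

Call:
play_rows:
  translation:
    - [0,0,-0.3]
    - [0,0,-0.6]
    - [0,0,-0.7]
    - [0,0,-0.7]
    - [0,0,-0.7]
    - [0,0,-0.2]
    - [0,0,0]
    - [0,0,0]
  twist:
    - [0,0,0]
    - [0,0,0]
    - [0,0,0]
    - [0,0,0.8]
    - [0,0,0.8]
    - [0,0,0.8]
    - [0,0,0.8]
    - [0,0,0.8]
  gripper: [0.3,1,1,1,1,1,1,1]

```text
time: 27.1
tool_pos: [0.6683, 0.005, 0.4265]
ee_rot: [3.139, -0.0, 1.465]
wrist_force: [-0.1, 0.2, 0.2]
width: 0.094
finger_force: 0.0
```

Call:
play_rows:
  translation:
    - [0.78,-0.38,0]
    - [0.78,-0.38,0]
    - [0.78,-0.38,0]
    - [0.78,-0.38,0]
    - [0.78,-0.38,0]
    - [0.78,-0.38,0]
    - [0,0,0]
    - [0,0,0]
  twist:
    - [0,0,0.8]
    - [0,0,0]
    - [0,0,0]
    - [0,0,0]
    - [0,0,0]
    - [0,0,0]
    - [0,0,0]
    - [0,0,0]
  gripper: [1,1,1,1,1,1,1,1]

```text
time: 27.9
tool_pos: [0.6099, 0.2053, 0.4252]
ee_rot: [3.14, 0.0, 1.389]
wrist_force: [-0.5, 0.3, 0.0]
width: 0.0939
finger_force: 0.0
```

```bash
cat >> h.py <<'E'
def plate(img,M,guess,z,kind,yaw0):
    "find plate outline in picture rectified at plane z round guess (aligned with yaw0): centre, yaw"
    s=2;hx,hy=75,100;W,H=2*hx*s,2*hy*s
    uu,vv=np.meshgrid(np.arange(W),np.arange(H));bx=(uu+.5-W/2)/s/1000;by=-(vv+.5-H/2)/s/1000
    C,S=np.cos(yaw0),np.sin(yaw0)
    P=np.c_[(guess[0]+C*bx-S*by).ravel(),(guess[1]+S*bx+C*by).ravel(),np.full(bx.size,z)]
    q=w2pix(None,P,M).astype(np.float32).reshape(H,W,2)
    o=cv2.remap(img,q[...,0],q[...,1],cv2.INTER_LINEAR);hsv=cv2.cvtColor(o,cv2.COLOR_RGB2HSV)
    if kind=='cork': m=(hsv[...,1]>130)&(hsv[...,0]>5)&(hsv[...,0]<25)
    else: m=(hsv[...,1]<55)&(hsv[...,2]>150)
    m=cv2.morphologyEx(m.astype(np.uint8),cv2.MORPH_OPEN,np.ones((3,3)))
    cs=cv2.findContours(m,cv2.RETR_EXTERNAL,cv2.CHAIN_APPROX_NONE)[0]
    out=[]
    for c in sorted(cs,key=cv2.contourArea)[::-1][:3]:
        (u,v),(w,h),a=cv2.minAreaRect(c)
        if w>h: w,h=h,w;a-=90
        x=(u+.5-W/2)/s/1000;y=-(v+.5-H/2)/s/1000
        ya=yaw0-np.radians(a); ya=(ya+np.pi/2)%np.pi-np.pi/2
        out.append((round(guess[0]+C*x-S*y,4),round(guess[1]+S*x+C*y,4),'yaw',round(ya,3),'size mm',round(w/s,1),round(h/s,1)))
    return out,o
E
python3 - <<'E'
from h import *
M=cam('wrist');im=save('wrist','g1')
go(.613,.207,.4,1.385)
r,o=plate(im,M,(.613,.207),.015,'cork',-.19);print(r)
print([(np.round(d['centre'],4).tolist(),round(d['score'],2)) for d in robot.spot_point('gasket_a','wrist')])
cv2.imwrite('pics/g1r.png',np.hstack([o[:,:,::-1],cv2.resize(cv2.imread('pics/g1.png'),(533,400))]))
E
```

```text
turn [0.01 0.   0.03] shift [0.075 0.056 0.626] yaw 1.388 p [0.6103 0.2045 0.425 ] t 27.95
[(np.float64(0.6555), np.float64(0.1023), 'yaw', np.float64(1.381), 'size mm', 10.0, 26.5)]
[([0.6125, 0.2067, 0.014], 0.73), ([0.6155, 0.2115, 0.0037], 0.49)]
```

View pics/g1r.png

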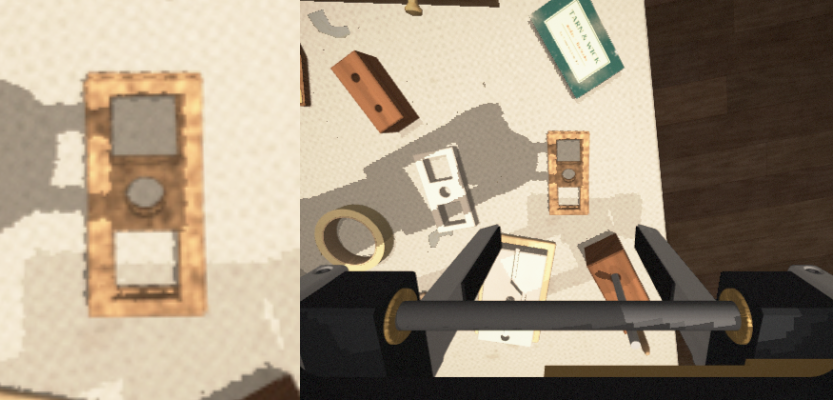

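```bash
python3 - <<'E'
s=open('h.py').read()
s=s.replace("m=(hsv[...,1]>130)&(hsv[...,0]>5)&(hsv[...,0]<25)","m=(o[...,0].astype(int)-o[...,2]>(0.42*o[...,0]))")
open('h.py','w').write(s)
E
python3 - <<'E'
from h import *
im=cv2.imread('pics/g1.png')[:,:,::-1].copy();M=cam('wrist')
r,o=plate(im,M,(.613,.207),.015,'cork',-.19);print(r)
for p in [(90,90),(150,215),(30,40),(90,300),(200,200),(145,80),(250,350),(40,250)]: print(p,o[p[1],p[0]])
E
```

```text
[(np.float64(0.6115), np.float64(0.2088), 'yaw', np.float64(-0.172), 'size mm', 58.0, 121.4), (np.float64(0.6564), np.float64(0.1019), 'yaw', np.float64(1.381), 'size mm', 9.5, 24.5), (np.float64(0.5217), np.float64(0.1255), 'yaw', np.float64(1.381), 'size mm', 1.0, 1.0)]
(90, 90) [228 175 121]
(150, 215) [119  89  61]
(30, 40) [243 230 209]
(90, 300) [174 131  92]
(200, 200) [217 162 113]
(145, 80) [206 156 107]
(250, 350) [224 208 181]
(40, 250) [233 221 194]
```

Run:
```python
from h import *
go(.6132,.2097,.2105,1.399)
```

```text
turn [ 0.01  0.   -0.12] shift [0.154 0.043 5.357] yaw 1.387 p [0.6105 0.2039 0.4248] t 28.0
```

Call:
play_rows:
  translation:
    - [0.154,0.043,0.6]
    - [0,0,0.8]
    - [0,0,0.8]
    - [0,0,0.8]
    - [0,0,0.8]
    - [0,0,0.8]
    - [0,0,0.5]
    - [0,0,0.2]
  twist:
    - [0,0,-0.12]
    - [0,0,0]
    - [0,0,0]
    - [0,0,0]
    - [0,0,0]
    - [0,0,0]
    - [0,0,0]
    - [0,0,0]
  gripper: [1,1,1,1,1,1,1,1]

```text
time: 28.8
tool_pos: [0.6127, 0.2087, 0.2091]
ee_rot: [-3.137, 0.003, 1.398]
wrist_force: [-0.7, 0.9, -0.1]
width: 0.0941
finger_force: 0.0
```

Call:
play_rows:
  translation:
    - [0,0,0]
    - [0,0,0]
    - [0,0,0]
  twist:
    - [0,0,0]
    - [0,0,0]
    - [0,0,0]
  gripper: [1,1,1]

```text
time: 29.1
tool_pos: [0.6139, 0.2104, 0.2145]
ee_rot: [3.138, -0.001, 1.399]
wrist_force: [0.4, 0.1, 0.2]
width: 0.094
finger_force: 0.0
```

Run:
```python
from h import *
go(.6132,.2097,.2105,1.399)
```

```text
turn [ 0.04 -0.01  0.  ] shift [-0.02  -0.013  0.1  ] yaw 1.399 p [0.6139 0.2104 0.2145] t 29.1
```

Call:
play_rows:
  translation:
    - [0,0,0.1]
    - [0,0,0]
    - [0,0,0]
    - [0,0,0]
    - [0,0,0]
    - [0,0,0]
    - [0,0,0]
    - [0,0,0]
  twist:
    - [0,0,0]
    - [0,0,0]
    - [0,0,0]
    - [0,0,0]
    - [0,0,0]
    - [0,0,0]
    - [0,0,0]
    - [0,0,0]
  gripper: [1,1,0,0,0,0,0,0]

```text
time: 29.9
tool_pos: [0.613, 0.2106, 0.2082]
ee_rot: [-3.142, 0.0, 1.4]
wrist_force: [-0.1, 0.6, -0.5]
width: 0.0575
finger_force: 30.0
```

Call:
play_rows:
  translation:
    - [0,0,0]
    - [0,0,0]
    - [0,0,0]
  twist:
    - [0,0,0]
    - [0,0,0]
    - [0,0,0]
  gripper: [0,0,0]

```text
time: 30.2
tool_pos: [0.613, 0.2105, 0.2082]
ee_rot: [-3.142, 0.0, 1.4]
wrist_force: [-0.6, 0.2, -0.0]
width: 0.0578
finger_force: 30.0
```

Call:
play_rows:
  translation:
    - [0,0,0]
    - [0,0,0]
    - [0,0,-0.055]
    - [0,0,0]
    - [0,0,0]
    - [0,0,0]
    - [0,0,0]
    - [0,0,0]
  twist:
    - [0,0,0]
    - [0,0,0]
    - [0,0,0]
    - [0,0,0]
    - [0,0,0]
    - [0,0,0]
    - [0,0,0]
    - [0,0,0]
  gripper: [0.5,0.5,0.5,0.5,0,0,0,0]

```text
time: 31.0
tool_pos: [0.613, 0.2105, 0.2105]
ee_rot: [3.141, 0.0, 1.4]
wrist_force: [-0.4, -0.5, 0.9]
width: 0.057
finger_force: 30.0
```

Call:
play_rows:
  translation:
    - [0,0,0]
    - [0,0,-0.1]
    - [0,0,-0.2]
    - [0,0,-0.4]
    - [0,0,-0.6]
    - [0,0,-0.7]
    - [0,0,-0.7]
    - [0,0,-0.6]
  twist:
    - [0,0,0]
    - [0,0,0]
    - [0,0,0]
    - [0,0,0]
    - [0,0,0]
    - [0,0,0]
    - [0,0,0]
    - [0,0,0]
  gripper: [0,0,0,0,0,0,0,0]

```text
time: 31.8
tool_pos: [0.613, 0.2106, 0.3462]
ee_rot: [3.138, -0.001, 1.4]
wrist_force: [0.3, 0.6, 0.2]
width: 0.0569
finger_force: 30.0
```

Run:
```python
from h import *
M=cam('wrist');im=save('wrist','g2')
o=robot.get_obs();print(o['tool_pos'],o['width'],o['wrist_force'])
C,S=np.cos(1.399),np.sin(1.399)
z=o['tool_pos'][2]-.199+.003
print(plate(im,M,tuple(o['tool_pos'][:2]),z,'cork',-.17)[0])
for zz in(.005,.01): print(plate(im,M,(.613,.21),zz,'cork',-.17)[0])
cv2.imwrite('pics/g2c.png',cv2.resize(im[:,:,::-1][60:400],(700,425)))
go(.4877,.0346,.36,1.216)
```

```text
[0.61356514 0.21072913 0.35141217] 0.05703942469316904 [1.42771605 0.13284127 2.93632807]
[(np.float64(0.6208), np.float64(0.2217), 'yaw', np.float64(-0.17), 'size mm', 69.0, 113.5), (np.float64(0.6944), np.float64(0.2839), 'yaw', np.float64(-0.17), 'size mm', 15.0, 28.0), (np.float64(0.6365), np.float64(0.1218), 'yaw', np.float64(0.294), 'size mm', 12.7, 35.8)]
[(np.float64(0.6098), np.float64(0.1904), 'yaw', np.float64(-0.175), 'size mm', 105.6, 160.2)]
[(np.float64(0.6096), np.float64(0.1906), 'yaw', np.float64(-0.175), 'size mm', 104.0, 160.6), (np.float64(0.6532), np.float64(0.1027), 'yaw', np.float64(1.401), 'size mm', 1.5, 4.0)]
turn [ 0.1  -0.06  1.84] shift [-5.222 -1.421 -0.215] yaw 1.4 p [0.6136 0.2107 0.3514] t 31.85
```

View pics/g2c.png

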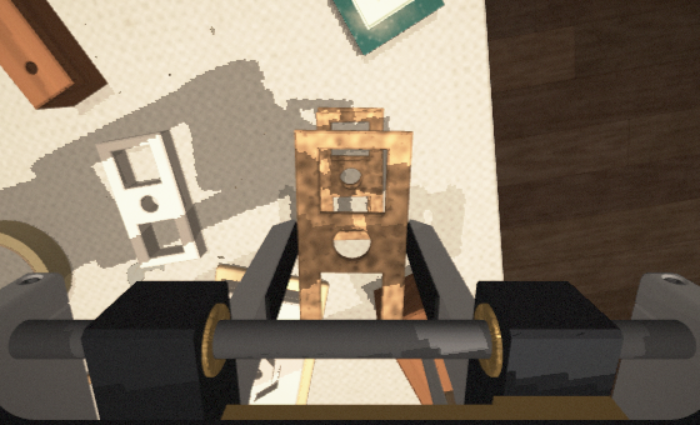

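Call:
play_rows:
  translation:
    - [0,0,0]
    - [0,0,0]
    - [-0.5,-0.14,0]
    - [-0.8,-0.22,0]
    - [-0.8,-0.22,0]
    - [-0.8,-0.22,0]
    - [-0.8,-0.22,0]
    - [-0.8,-0.22,0]
  twist:
    - [0,0,0.92]
    - [0,0,0.92]
    - [0,0,0]
    - [0,0,0]
    - [0,0,0]
    - [0,0,0]
    - [0,0,0]
    - [0,0,0]
  gripper: [0,0,0,0,0,0,0,0]

```text
time: 32.65
tool_pos: [0.5029, 0.0581, 0.3431]
ee_rot: [3.14, -0.0, 1.216]
wrist_force: [-0.3, -1.5, -0.7]
width: 0.0575
finger_force: 30.0
```

Call:
play_rows:
  translation:
    - [-0.4,-0.1,0]
    - [-0.27,-0.08,0]
    - [0,0,0.5]
    - [0,0,0.8]
    - [0,0,0.8]
    - [0,0,0]
    - [0,0,0]
    - [0,0,0]
  twist:
    - [0,0,0]
    - [0,0,0]
    - [0,0,0]
    - [0,0,0]
    - [0,0,0]
    - [0,0,0]
    - [0,0,0]
    - [0,0,0]
  gripper: [0,0,0,0,0,0,0,0]

```text
time: 33.45
tool_pos: [0.4889, 0.0366, 0.2606]
ee_rot: [3.138, -0.001, 1.216]
wrist_force: [-0.4, 0.6, 0.2]
width: 0.057
finger_force: 30.0
```

Run:
```python
from h import *
go(.4884,.0365,.2335,1.216)
o=robot.get_obs();print(o['width'],o['finger_force'])
```

```text
turn [ 0.04 -0.01  0.  ] shift [-0.007 -0.011  0.677] yaw 1.216 p [0.4889 0.0366 0.2606] t 33.45
0.057044033151922496 29.986079335212708
```

Call:
play_rows:
  translation:
    - [-0.007,-0.011,0.2]
    - [0,0,0.2]
    - [0,0,0.15]
    - [0,0,0.08]
    - [0,0,0.03]
    - [0,0,0]
    - [0,0,0]
    - [0,0,0]
  twist:
    - [0,0,0]
    - [0,0,0]
    - [0,0,0]
    - [0,0,0]
    - [0,0,0]
    - [0,0,0]
    - [0,0,0]
    - [0,0,0]
  gripper: [0,0,0,0,0,0,0,0]

```text
time: 34.25
tool_pos: [0.4872, 0.0363, 0.2324]
ee_rot: [-3.141, 0.0, 1.216]
wrist_force: [-3.8, -0.3, 4.4]
width: 0.0568
finger_force: 30.0
```

Run:
```python
from h import *
go(.4884,.0365,.2335,1.216)
```

```text
turn [-0.  0. -0.] shift [ 0.015  0.025 -0.027] yaw 1.216 p [0.4872 0.0363 0.2324] t 34.25
```

Call:
play_rows:
  translation:
    - [0,0,-0.025]
    - [0.015,0.025,0]
    - [0,0,0]
    - [0,0,0]
    - [0,0,0]
  twist:
    - [0,0,0]
    - [0,0,0]
    - [0,0,0]
    - [0,0,0]
    - [0,0,0]
  gripper: [0,0,0,0,0]

```text
time: 34.75
tool_pos: [0.4886, 0.0365, 0.2328]
ee_rot: [-3.141, 0.0, 1.216]
wrist_force: [-0.7, -0.2, -0.1]
width: 0.0574
finger_force: 30.0
```

Run:
```python
from h import *
go(.4884,.0365,.2335,1.216)
print(robot.get_obs()['wrist_force'])
```

```text
turn [-0.  0. -0.] shift [-0.001 -0.004 -0.016] yaw 1.216 p [0.4886 0.0365 0.2328] t 34.75
[-0.68530573 -0.16814571 -0.1300686 ]
```

Call:
play_rows:
  translation:
    - [0,0,0]
    - [0,0,0]
    - [0,0,0]
    - [0,0,-0.3]
    - [0,0,-0.8]
    - [0,0,-0.9]
    - [0,0,-0.9]
    - [0,0,-0.9]
  twist:
    - [0,0,0]
    - [0,0,0]
    - [0,0,0]
    - [0,0,0]
    - [0,0,0]
    - [0,0,0]
    - [0,0,0]
    - [0,0,0]
  gripper: [0.3,0.6,1,1,1,1,1,1]

```text
time: 35.55
tool_pos: [0.4882, 0.0365, 0.3876]
ee_rot: [3.14, -0.0, 1.216]
wrist_force: [0.2, -1.2, -0.5]
width: 0.0936
finger_force: 0.0
```

Call:
play_rows:
  translation:
    - [0,0,-0.4]
    - [0,0,0]
    - [0,0,0]
  twist:
    - [0,0,0]
    - [0,0,0]
    - [0,0,0]
  gripper: [1,1,1]

```text
time: 35.85
tool_pos: [0.4883, 0.0365, 0.4012]
ee_rot: [3.141, -0.0, 1.216]
wrist_force: [0.1, -0.5, 0.1]
width: 0.094
finger_force: 0.0
```

Run:
```python
from h import *
M=cam('wrist');im=save('wrist','b1')
o=robot.get_obs();print(o['tool_pos'],o['time'])
print('gasket',plate(im,M,(.4877,.0346),.037,'cork',-.355)[0])
print('gasket pile',plate(im,M,(.6115,.2088),.010,'cork',-.172)[0])
r,o2=plate(im,M,(.435,.217),.02,'p',.33);print('sec',r)
a=rect(im,M,(.4877,.0346),-.355,.037,60,100,3)
cv2.imwrite('pics/b1r.png',np.hstack([a,cv2.resize(o2,(450,600))])[:,:,::-1])
print([(np.round(d['centre'],4).tolist(),round(d['score'],2)) for d in robot.spot_point('section_a','wrist')])
```

```text
[0.48823165 0.03650996 0.40001395] 35.9
gasket [(np.float64(0.4863), np.float64(0.035), 'yaw', np.float64(-0.367), 'size mm', 56.7, 118.7), (np.float64(0.4472), np.float64(0.0672), 'yaw', np.float64(-0.345), 'size mm', 5.5, 51.5), (np.float64(0.5113), np.float64(-0.0328), 'yaw', np.float64(-0.574), 'size mm', 4.4, 9.5)]
gasket pile [(np.float64(0.6071), np.float64(0.1865), 'yaw', np.float64(-0.172), 'size mm', 60.5, 78.0), (np.float64(0.6625), np.float64(0.1007), 'yaw', np.float64(1.399), 'size mm', 4.0, 12.0)]
sec [(np.float64(0.4126), np.float64(0.2291), 'yaw', np.float64(0.33), 'size mm', 115.0, 162.0), (np.float64(0.4621), np.float64(0.1951), 'yaw', np.float64(0.33), 'size mm', 112.5, 140.5), (np.float64(0.3888), np.float64(0.1398), 'yaw', np.float64(-0.051), 'size mm', 12.6, 16.9)]
[([0.4278, -0.2401, 0.0136], 0.78), ([0.4381, 0.2177, 0.0108], 0.74)]
```

View pics/b1r.png

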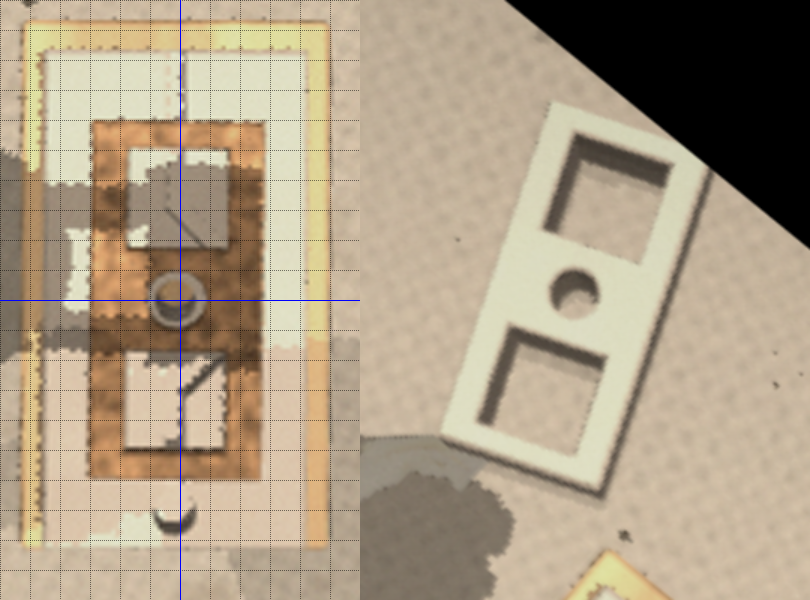

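Run:
```python
from h import *
M=cam('wrist');im=cv2.imread('pics/b1.png')[:,:,::-1].copy()
r,o=plate(im,M,(.435,.217),.02,'p',.33)
for u,v in [(205,120),(330,165),(90,430),(230,480),(215,240),(50,300),(300,400),(100,120),(240,200),(190,380)]: print((u,v),o[int(v/1.5),int(u/1.5)])
go(.4318,.2163,.38,1.579)
```

```text
(205, 120) [212 210 181]
(330, 165) [210 209 182]
(90, 430) [222 221 193]
(230, 480) [218 214 185]
(215, 240) [197 180 157]
(50, 300) [194 177 153]
(300, 400) [197 181 157]
(100, 120) [190 174 150]
(240, 200) [193 175 152]
(190, 380) [204 187 163]
turn [-0.03  0.   -3.63] shift [ 4.506 -1.373  0.485] yaw 1.216 p [0.4882 0.0365 0.3994] t 35.95
```

Call:
play_rows:
  translation:
    - [0,0,0]
    - [0,0,0]
    - [0,0,0]
    - [0,0,0]
    - [0.75,-0.23,0]
    - [0.75,-0.23,0]
    - [0.75,-0.23,0]
    - [0.75,-0.23,0]
  twist:
    - [0,0,-0.91]
    - [0,0,-0.91]
    - [0,0,-0.91]
    - [0,0,-0.91]
    - [0,0,0]
    - [0,0,0]
    - [0,0,0]
    - [0,0,0]
  gripper: [1,1,1,1,1,1,1,1]

```text
time: 36.75
tool_pos: [0.45, 0.1571, 0.399]
ee_rot: [-3.138, 0.001, 1.579]
wrist_force: [0.9, 0.8, -0.4]
width: 0.0939
finger_force: 0.0
```

Call:
play_rows:
  translation:
    - [0.75,-0.23,0]
    - [0.75,-0.23,0.3]
    - [0,0,0.4]
    - [0,0,0]
    - [0,0,0]
    - [0,0,0]
  twist:
    - [0,0,0]
    - [0,0,0]
    - [0,0,0]
    - [0,0,0]
    - [0,0,0]
    - [0,0,0]
  gripper: [1,1,1,1,1,1]

```text
time: 37.35
tool_pos: [0.432, 0.2155, 0.3733]
ee_rot: [3.141, 0.0, 1.579]
wrist_force: [-0.6, -1.1, 0.7]
width: 0.0942
finger_force: 0.0
```

```bash
sed -i "s/else: m=.*/else: m=(o[...,1]>.95*o[...,0])\&(o[...,1]>70)/" h.py
python3 - <<'E'
from h import *
M=cam('wrist');im=save('wrist','s1')
r,o=plate(im,M,(.4318,.2163),.02,'p',0.);print(r)
go(r[0][0],r[0][1],.205,r[0][3]+np.pi/2)
E
```

```text
[(np.float64(0.4306), np.float64(0.2025), 'yaw', np.float64(-1.571), 'size mm', 21.0, 55.0), (np.float64(0.417), np.float64(0.2423), 'yaw', np.float64(-1.571), 'size mm', 27.5, 28.0), (np.float64(0.4166), np.float64(0.2733), 'yaw', np.float64(-1.571), 'size mm', 6.5, 27.0)]
turn [ 1.000e-02 -1.000e-02  1.579e+01] shift [-0.037  0.325  4.215] yaw 1.579 p [0.4321 0.2155 0.3736] t 37.4
```

```bash
cat >> h.py <<'E'
def outline(hole):
    def box(cx,cy,hx,hy):
        t=np.linspace(-1,1,60)
        return np.r_[np.c_[cx+hx*t,np.full(60,cy-hy)],np.c_[cx+hx*t,np.full(60,cy+hy)],np.c_[np.full(60,cx-hx),cy+hy*t],np.c_[np.full(60,cx+hx),cy+hy*t]]
    a=np.linspace(0,2*np.pi,60)
    return np.r_[box(0,0,.029,.06),box(0,.0335,.017,.017),box(0,-.0335,.017,.017),np.c_[np.cos(a),np.sin(a)]*hole/2]
def fit(img,M,x,y,z,yaw,hole=.016,r=.008,ry=.06,win=None):
    "edge fit of a plate's top face; returns x,y,yaw,score"
    L=cv2.cvtColor(img,cv2.COLOR_RGB2LAB).astype(np.float32);L=cv2.GaussianBlur(L,(0,0),.8)
    g=np.minimum(sum(np.hypot(cv2.Sobel(L[...,k],-1,1,0),cv2.Sobel(L[...,k],-1,0,1)) for k in range(3)),120)
    P=outline(hole)
    def sc(x,y,a):
        C,S=np.cos(a),np.sin(a);q=w2pix(None,np.c_[x+C*P[:,0]-S*P[:,1],y+S*P[:,0]+C*P[:,1],np.full(len(P),z)],M).astype(np.float32)
        return cv2.remap(g,q[:,0].copy(),q[:,1].copy(),cv2.INTER_LINEAR).mean()
    b=(sc(x,y,yaw),x,y,yaw)
    for st,n in((r/5,5),(r/20,4),(r/60,3)):
        c=b
        for dx in range(-n,n+1):
            for dy in range(-n,n+1):
                for da in range(-3,4):
                    t=(c[1]+dx*st,c[2]+dy*st,c[3]+da*ry/3*st/(r/5)); s=sc(*t)
                    if s>b[0]: b=(s,*t)
    print('fit x %.4f y %.4f yaw %.3f score %.1f'%(b[1],b[2],b[3],b[0])); return b[1:]
E
python3 - <<'E'
from h import *
M=cam('wrist');im=cv2.imread('pics/s1.png')[:,:,::-1].copy()
x,y,a=fit(im,M,.4318,.2163,.02,.008)
for k in (1,2): pass
go(x,y,.205,a+np.pi/2)
print('gasket check in b1?')
E
```

```text
fit x 0.4315 y 0.2194 yaw -0.030 score 100.8
turn [ 0.01 -0.    0.38] shift [ 0.096 -0.016  4.215] yaw 1.579 p [0.4321 0.2155 0.3736] t 37.4
gasket check in b1?
```

Call:
play_rows:
  translation:
    - [0.096,-0.016,0.6]
    - [0,0,0.8]
    - [0,0,0.8]
    - [0,0,0.8]
    - [0,0,0.6]
    - [0,0,0.4]
    - [0,0,0.2]
    - [0,0,0]
  twist:
    - [0,0,0.38]
    - [0,0,0]
    - [0,0,0]
    - [0,0,0]
    - [0,0,0]
    - [0,0,0]
    - [0,0,0]
    - [0,0,0]
  gripper: [1,1,1,1,1,1,1,1]

```text
time: 38.2
tool_pos: [0.4311, 0.2194, 0.2045]
ee_rot: [-3.14, 0.001, 1.541]
wrist_force: [0.1, 0.6, -0.1]
width: 0.094
finger_force: 0.0
```

Call:
play_rows:
  translation:
    - [0,0,0]
    - [0,0,0]
    - [0,0,0]
    - [0,0,0]
    - [0,0,0]
    - [0,0,0]
    - [0,0,0]
    - [0,0,0]
  twist:
    - [0,0,0]
    - [0,0,0]
    - [0,0,0]
    - [0,0,0]
    - [0,0,0]
    - [0,0,0]
    - [0,0,0]
    - [0,0,0]
  gripper: [1,1,0,0,0,0,0,0]

```text
time: 39.0
tool_pos: [0.4311, 0.2198, 0.2051]
ee_rot: [3.142, 0.0, 1.542]
wrist_force: [-0.3, 0.3, 0.8]
width: 0.0576
finger_force: 29.8
```

Run:
```python
from h import *
go(.4872,.0348,.40,1.216)
o=robot.get_obs();print(o['width'],o['finger_force'])
```

```text
turn [0.   0.   3.26] shift [-3.85   2.923 -4.874] yaw 1.542 p [0.4311 0.2198 0.2051] t 39.0
0.05763543543850696 29.829895198345184
```

Call:
play_rows:
  translation:
    - [0,0,0]
    - [0,0,-0.2]
    - [0,0,-0.5]
    - [0,0,-0.6]
    - [0,0,-0.6]
    - [0,0,-0.5]
    - [0,0,0]
    - [0,0,0]
  twist:
    - [0,0,0]
    - [0,0,0]
    - [0,0,0]
    - [0,0,0.81]
    - [0,0,0.81]
    - [0,0,0.82]
    - [0,0,0.82]
    - [0,0,0]
  gripper: [0,0,0,0,0,0,0,0]

```text
time: 39.8
tool_pos: [0.4311, 0.2199, 0.3021]
ee_rot: [3.14, -0.001, 1.216]
wrist_force: [-0.3, -0.5, -1.8]
width: 0.0576
finger_force: 29.8
```

Call:
play_rows:
  translation:
    - [-0.5,0.38,0]
    - [-0.7,0.53,0]
    - [-0.7,0.53,0]
    - [-0.7,0.53,0]
    - [-0.7,0.53,0]
    - [-0.4,0.3,0]
    - [-0.15,0.12,0]
    - [0,0,0]
  twist:
    - [0,0,0]
    - [0,0,0]
    - [0,0,0]
    - [0,0,0]
    - [0,0,0]
    - [0,0,0]
    - [0,0,0]
    - [0,0,0]
  gripper: [0,0,0,0,0,0,0,0]

```text
time: 40.6
tool_pos: [0.487, 0.0343, 0.3004]
ee_rot: [-3.14, 0.0, 1.215]
wrist_force: [-0.2, 0.4, -1.4]
width: 0.058
finger_force: 29.8
```

```bash
cat >> h.py <<'E'
def inhand(z,hole=.016,name='ih'):
    "offset of the held plate's centre from the tool axis, z = its top face"
    M=cam('wrist');o=robot.get_obs();im=save('wrist',name);p=o['tool_pos'];a=o['ee_rot'][2]
    x,y,b=fit(im,M,p[0],p[1],p[2]+z,a-np.pi/2,hole)
    d=np.array([x-p[0],y-p[1]]);print('in hand: tool x,y mm',np.round([1e3*d@[np.cos(a),np.sin(a)],1e3*d@[np.sin(a),-np.cos(a)]],2),'dyaw',round(b-a+np.pi/2,3))
E
python3 - <<'E'
from h import *
inhand(-.1851,name='ih1')
go(.4872,.0348,.2431,1.216)
E
```

```text
fit x 0.4851 y 0.0333 yaw -0.327 score 92.8
in hand: tool x,y mm [-1.52 -1.42] dyaw 0.028
turn [-0.02 -0.    0.  ] shift [-0.002  0.011  1.436] yaw 1.216 p [0.4868 0.035  0.3005] t 40.65
```

Call:
play_rows:
  translation:
    - [0,0.011,0.4]
    - [0,0,0.5]
    - [0,0,0.3]
    - [0,0,0.15]
    - [0,0,0.07]
    - [0,0,0]
    - [0,0,0]
    - [0,0,0]
  twist:
    - [0,0,0]
    - [0,0,0]
    - [0,0,0]
    - [0,0,0]
    - [0,0,0]
    - [0,0,0]
    - [0,0,0]
    - [0,0,0]
  gripper: [0,0,0,0,0,0,0,0]

```text
time: 41.45
tool_pos: [0.4878, 0.0347, 0.2451]
ee_rot: [3.14, -0.0, 1.216]
wrist_force: [-0.0, 1.2, -1.4]
width: 0.0576
finger_force: 29.8
```

Run:
```python
from h import *
go(.4872,.0348,.2428,1.216);print(robot.get_obs()['wrist_force'])
```

```text
turn [ 0.02 -0.   -0.  ] shift [-0.002 -0.014  0.058] yaw 1.216 p [0.4878 0.0347 0.2451] t 41.45
[-0.03447954  1.17649927 -1.36849049]
```

Lower the last 2 mm, release, rise and turn towards the gasket pile.

Call:
play_rows:
  translation:
    - [0,-0.008,0.03]
    - [0,0,0.025]
    - [0,0,0]
    - [0,0,0]
    - [0,0,0]
    - [0,0,0]
    - [0,0,0]
    - [0,0,-0.2]
  twist:
    - [0,0,0]
    - [0,0,0]
    - [0,0,0]
    - [0,0,0]
    - [0,0,0]
    - [0,0,0]
    - [0,0,0]
    - [0,0,0]
  gripper: [0,0,0,0,0.4,0.7,1,1]

```text
time: 42.25
tool_pos: [0.4867, 0.0348, 0.2494]
ee_rot: [-3.139, 0.001, 1.216]
wrist_force: [-0.2, -0.7, -0.5]
width: 0.0865
finger_force: 0.0
```

Call:
play_rows:
  translation:
    - [0,0,-0.5]
    - [0,0,-0.8]
    - [0,0,-0.9]
    - [0,0,-0.9]
    - [0,0,-0.7]
    - [0,0,0]
    - [0,0,0]
  twist:
    - [0,0,0]
    - [0,0,0]
    - [0,0,0]
    - [0,0,0]
    - [0,0,0]
    - [0,0,0]
    - [0,0,0]
  gripper: [1,1,1,1,1,1,1]

```text
time: 42.95
tool_pos: [0.487, 0.0348, 0.4027]
ee_rot: [3.14, -0.0, 1.216]
wrist_force: [-0.4, 0.1, -1.2]
width: 0.0941
finger_force: 0.0
```

Run:
```python
from h import *
M=cam('wrist');im=save('wrist','b2')
fit(im,M,.486,.034,.057,-.355)
go(.612,.2085,.36,1.399)
```

```text
fit x 0.4864 y 0.0327 yaw -0.322 score 104.7
turn [-0.01  0.   -1.83] shift [4.813 2.339 1.03 ] yaw 1.216 p [0.4869 0.0348 0.4012] t 43.0
```

```bash
sed -i 's/def fit(img,M,x,y,z,yaw,hole=.016,r=.008,ry=.06,win=None):/def fit(img,M,x,y,z,yaw,hole=.016,r=.008,ry=.06,P=None):/; s/    P=outline(hole)$/    P=outline(hole) if P is None else P/' h.py
cat >> h.py <<'E'
def rectp(hx,hy):
    t=np.linspace(-1,1,120);o=np.ones(120)
    return np.r_[np.c_[hx*t,-hy*o],np.c_[hx*t,hy*o],np.c_[-hx*o,hy*t],np.c_[hx*o,hy*t]]
def handM(p,yaw):
    "wrist camera model for a tool pose pointing down"
    o=robot.get_obs();K,r,t=cam('wrist');Rc=R.from_euler('xyz',o['ee_rot']).as_matrix()
    A=Rc.T@r.T; c=Rc.T@(-r.T@t-o['tool_pos']); Rt=R.from_euler('xyz',[np.pi,0,yaw]).as_matrix()
    r2=(Rt@A).T; return K,r2,-r2@(np.array(p)+Rt@c)
def load(n): return cv2.imread('pics/%s.png'%n)[:,:,::-1].copy()
E
python3 - <<'E'
from h import *
M=cam('wrist')
print('b2 base');fit(load('b2'),M,.486,.034,.032,-.355,P=rectp(.045,.085));fit(load('b2'),M,.486,.034,.010,-.355,P=rectp(.056,.096))
M1=handM([.4882,.0365,.4000],1.216)
print('b1 base, gasket, section');fit(load('b1'),M1,.486,.034,.032,-.355,P=rectp(.045,.085));fit(load('b1'),M1,.486,.034,.037,-.355,hole=.02);fit(load('b1'),M1,.4318,.2163,.02,.0)
Ms=handM([.4321,.2155,.3736],1.579)
print('s1');fit(load('s1'),Ms,.4318,.2163,.02,.0);
print('g1');Mg=handM([.6103,.2045,.425],1.388);fit(load('g1'),Mg,.612,.209,.015,-.172,hole=.02)
E
```

```text
b2 base
fit x 0.4861 y 0.0423 yaw -0.358 score 85.7
fit x 0.4853 y 0.0343 yaw -0.355 score 78.5
b1 base, gasket, section
fit x 0.4848 y 0.0356 yaw -0.360 score 85.3
fit x 0.4864 y 0.0357 yaw -0.368 score 116.4
fit x 0.4317 y 0.2167 yaw 0.007 score 105.0
s1
fit x 0.4319 y 0.2186 yaw 0.005 score 102.0
g1
fit x 0.6108 y 0.2067 yaw -0.177 score 112.4
```

```bash
sed -i 's/for da in range(-3,4):/for da in range(-6,7):/; s#da\*ry/3\*st/(r/5)#da*ry/6*st/(r/5)#' h.py
cat >> h.py <<'E'
def look(name,x,y,z,yaw,hole,zt):
    "fit a plate on the table, bias-corrected; print the move to grip it at tcp height zt"
    M=cam('wrist');im=save('wrist',name);a=robot.get_obs()['ee_rot'][2]
    x,y,b=fit(im,M,x,y,z,yaw,hole)
    x+=1e-3*(1.3*np.cos(a)+1.2*np.sin(a));y+=1e-3*(1.3*np.sin(a)-1.2*np.cos(a))
    go(x,y,zt,b+np.pi/2)
E
sed -n '/def fit/,/return b/p' h.py | grep 'da'
```

```text
for da in range(-6,7):
                    t=(c[1]+dx*st,c[2]+dy*st,c[3]+da*ry/6*st/(r/5)); s=sc(*t)
```

Call:
play_rows:
  translation:
    - [0,0,0]
    - [0,0,0]
    - [0.8,0.39,0]
    - [0.8,0.39,0]
    - [0.8,0.39,0]
    - [0.8,0.39,0]
    - [0.8,0.39,0]
    - [0.8,0.39,0]
  twist:
    - [0,0,-0.92]
    - [0,0,-0.91]
    - [0,0,0]
    - [0,0,0]
    - [0,0,0]
    - [0,0,0]
    - [0,0,0]
    - [0,0,0]
  gripper: [1,1,1,1,1,1,1,1]

```text
time: 43.8
tool_pos: [0.6128, 0.2092, 0.399]
ee_rot: [-3.137, 0.002, 1.399]
wrist_force: [0.3, -0.8, -0.1]
width: 0.094
finger_force: 0.0
```

Call:
play_rows:
  translation:
    - [0,0,0.5]
    - [0,0,0.5]
    - [0,0,0]
    - [0,0,0]
    - [0,0,0]
    - [0,0,0]
  twist:
    - [0,0,0]
    - [0,0,0]
    - [0,0,0]
    - [0,0,0]
    - [0,0,0]
    - [0,0,0]
  gripper: [1,1,1,1,1,1]

```text
time: 44.4
tool_pos: [0.6123, 0.2077, 0.3636]
ee_rot: [3.139, -0.001, 1.398]
wrist_force: [0.3, 0.7, 0.9]
width: 0.0942
finger_force: 0.0
```

Run:
```python
from h import *
look('g3',.612,.2085,.010,-.175,.02,.2055)
```

```text
fit x 0.6115 y 0.2070 yaw -0.152 score 110.9
turn [ 0.02 -0.01 -0.2 ] shift [0.011 0.014 3.951] yaw 1.399 p [0.6123 0.2077 0.3636] t 44.45
```

Call:
play_rows:
  translation:
    - [0.011,0.014,0.5]
    - [0,0,0.8]
    - [0,0,0.8]
    - [0,0,0.8]
    - [0,0,0.5]
    - [0,0,0.3]
    - [0,0,0.15]
    - [0,0,0.07]
  twist:
    - [0,0,-0.2]
    - [0,0,0]
    - [0,0,0]
    - [0,0,0]
    - [0,0,0]
    - [0,0,0]
    - [0,0,0]
    - [0,0,0]
  gripper: [1,1,1,1,1,1,1,1]

```text
time: 45.25
tool_pos: [0.6132, 0.2083, 0.2059]
ee_rot: [3.14, -0.0, 1.419]
wrist_force: [-0.5, 0.3, -0.2]
width: 0.094
finger_force: 0.0
```

Call:
play_rows:
  translation:
    - [0,0,0]
    - [0,0,0]
    - [0,0,0]
    - [0,0,0]
  twist:
    - [0,0,0]
    - [0,0,0]
    - [0,0,0]
    - [0,0,0]
  gripper: [1,1,1,1]

```text
time: 45.65
tool_pos: [0.6131, 0.2083, 0.2061]
ee_rot: [3.14, -0.0, 1.419]
wrist_force: [-0.0, -0.1, -0.9]
width: 0.0938
finger_force: 0.0
```

Call:
play_rows:
  translation:
    - [0,0,0]
    - [0,0,0]
    - [0,0,0]
    - [0,0,0]
    - [0,0,0]
    - [0,0,0]
    - [0,0,0]
    - [0,0,-0.1]
  twist:
    - [0,0,0]
    - [0,0,0]
    - [0,0,0]
    - [0,0,0]
    - [0,0,0]
    - [0,0,0]
    - [0,0,0]
    - [0,0,0]
  gripper: [0,0,0,0,0,0,0,0]

```text
time: 46.45
tool_pos: [0.6126, 0.2082, 0.2086]
ee_rot: [-3.14, 0.001, 1.419]
wrist_force: [-0.6, 0.1, 0.0]
width: 0.0572
finger_force: 30.0
```

Call:
play_rows:
  translation:
    - [0,0,-0.3]
    - [0,0,-0.6]
    - [0,0,-0.7]
    - [0,0,-0.7]
    - [0,0,-0.7]
    - [0,0,-0.4]
    - [0,0,0]
    - [0,0,0]
  twist:
    - [0,0,0]
    - [0,0,0]
    - [0,0,0.67]
    - [0,0,0.68]
    - [0,0,0.68]
    - [0,0,0]
    - [0,0,0]
    - [0,0,0]
  gripper: [0,0,0,0,0,0,0,0]

```text
time: 47.25
tool_pos: [0.6127, 0.2083, 0.3458]
ee_rot: [3.141, -0.001, 1.216]
wrist_force: [-0.7, 1.1, -1.4]
width: 0.0571
finger_force: 30.0
```

Run:
```python
from h import *
inhand(-.1961,hole=.02,name='ih2')
go(.4875,.0347,.30,1.216)
o=robot.get_obs();print(o['width'],o['finger_force'])
```

```text
fit x 0.6121 y 0.2091 yaw -0.355 score 99.8
in hand: tool x,y mm [ 0.52 -0.9 ] dyaw 0.0
turn [-0.01  0.01 -0.  ] shift [-5.154 -1.425  1.112] yaw 1.216 p [0.6126 0.2082 0.3445] t 47.3
0.056978885208631695 29.99900311231613
```

Call:
play_rows:
  translation:
    - [-0.5,-0.14,0]
    - [-0.8,-0.22,0]
    - [-0.8,-0.22,0]
    - [-0.8,-0.22,0]
    - [-0.8,-0.22,0]
    - [-0.8,-0.22,0]
    - [-0.5,-0.14,0]
    - [-0.19,-0.045,0.3]
  twist:
    - [0,0,0]
    - [0,0,0]
    - [0,0,0]
    - [0,0,0]
    - [0,0,0]
    - [0,0,0]
    - [0,0,0]
    - [0,0,0]
  gripper: [0,0,0,0,0,0,0,0]

```text
time: 48.1
tool_pos: [0.4864, 0.0322, 0.3331]
ee_rot: [3.14, 0.0, 1.214]
wrist_force: [0.1, 0.5, 0.3]
width: 0.0577
finger_force: 30.0
```

Call:
play_rows:
  translation:
    - [0,0,0.5]
    - [0,0,0.5]
    - [0,0,0.4]
    - [0,0,0.2]
    - [0,0,0.1]
    - [0,0,0]
    - [0,0,0]
    - [0,0,0]
  twist:
    - [0,0,0]
    - [0,0,0]
    - [0,0,0]
    - [0,0,0]
    - [0,0,0]
    - [0,0,0]
    - [0,0,0]
    - [0,0,0]
  gripper: [0,0,0,0,0,0,0,0]

```text
time: 48.9
tool_pos: [0.4876, 0.0335, 0.2662]
ee_rot: [3.14, -0.001, 1.216]
wrist_force: [-0.2, 0.1, -1.1]
width: 0.0572
finger_force: 30.0
```

Run:
```python
from h import *
go(.487,.0333,.2587,1.216)
print(robot.get_obs()['wrist_force'])
```

```text
turn [ 0.02 -0.01 -0.  ] shift [-0.009 -0.013  0.187] yaw 1.216 p [0.4876 0.0335 0.2662] t 48.9
[-0.17025129  0.08314345 -1.14068398]
```

Call:
play_rows:
  translation:
    - [-0.005,-0.008,0.08]
    - [0,0,0.06]
    - [0,0,0]
    - [0,0,0]
    - [0,0,0]
  twist:
    - [0,0,0]
    - [0,0,0]
    - [0,0,0]
    - [0,0,0]
    - [0,0,0]
  gripper: [0,0,0,0,0]

```text
time: 49.4
tool_pos: [0.4869, 0.0333, 0.2597]
ee_rot: [3.141, 0.0, 1.216]
wrist_force: [-0.7, 0.2, -0.2]
width: 0.057
finger_force: 30.0
```

Call:
play_rows:
  translation:
    - [0,0,0]
    - [0,0,0]
    - [0,0,0]
    - [0,0,-0.3]
    - [0,0,-0.7]
    - [0,0,-0.9]
    - [0,0,-0.9]
    - [0,0,-0.7]
  twist:
    - [0,0,0]
    - [0,0,0]
    - [0,0,0]
    - [0,0,0]
    - [0,0,0]
    - [0,0,0]
    - [0,0,0]
    - [0,0,0]
  gripper: [0.4,0.7,1,1,1,1,1,1]

```text
time: 50.2
tool_pos: [0.4867, 0.0334, 0.4033]
ee_rot: [3.138, -0.001, 1.216]
wrist_force: [-0.3, 0.6, 0.6]
width: 0.0941
finger_force: 0.0
```

Call:
play_rows:
  translation:
    - [0,0,0]
    - [0,0,0]
    - [0,0,0]
  twist:
    - [0,0,0]
    - [0,0,0]
    - [0,0,0]
  gripper: [1,1,1]

```text
time: 50.5
tool_pos: [0.4866, 0.0334, 0.3982]
ee_rot: [-3.139, 0.001, 1.216]
wrist_force: [-0.8, 0.2, 0.6]
width: 0.0936
finger_force: 0.0
```

Run:
```python
from h import *
M=cam('wrist');im=save('wrist','b3')
print('gasket2');fit(im,M,.486,.034,.062,-.355,hole=.02)
fit(im,M,.486,.034,.010,-.355,P=rectp(.056,.096))
print([(np.round(d['centre'],4).tolist(),round(d['score'],2)) for d in robot.spot_point('section_a','top')])
go(.426,-.240,.38,1.3)
```

```text
gasket2
fit x 0.4855 y 0.0327 yaw -0.337 score 112.1
fit x 0.4864 y 0.0344 yaw -0.361 score 82.7
[([0.6072, -0.2264, 0.0107], 0.8), ([0.4231, -0.238, 0.0155], 0.79), ([0.6788, -0.402, -0.0012], 0.67)]
turn [-0.03  0.01 -0.84] shift [-6.99   0.368  0.444] yaw 1.216 p [0.4866 0.0334 0.3977] t 50.6
```

Call:
play_rows:
  translation:
    - [0,0,0]
    - [-0.6,0.03,0]
    - [-0.95,0.05,0]
    - [-0.95,0.05,0]
    - [-0.95,0.05,0]
    - [-0.95,0.05,0]
    - [-0.95,0.05,0]
    - [-0.95,0.05,0]
  twist:
    - [0,0,-0.84]
    - [0,0,0]
    - [0,0,0]
    - [0,0,0]
    - [0,0,0]
    - [0,0,0]
    - [0,0,0]
    - [0,0,0]
  gripper: [1,1,1,1,1,1,1,1]

```text
time: 51.4
tool_pos: [0.4314, -0.2143, 0.3983]
ee_rot: [-3.139, -0.001, 1.3]
wrist_force: [0.9, -0.7, -1.0]
width: 0.0942
finger_force: 0.0
```

Call:
play_rows:
  translation:
    - [-0.5,0.03,0]
    - [-0.2,0,0.5]
    - [0,0,0.2]
    - [0,0,0]
    - [0,0,0]
    - [0,0,0]
    - [0,0,0]
  twist:
    - [0,0,0]
    - [0,0,0]
    - [0,0,0]
    - [0,0,0]
    - [0,0,0]
    - [0,0,0]
    - [0,0,0]
  gripper: [1,1,1,1,1,1,1]

```text
time: 52.1
tool_pos: [0.4261, -0.2398, 0.3725]
ee_rot: [3.14, 0.001, 1.301]
wrist_force: [-0.9, 0.3, -0.2]
width: 0.0938
finger_force: 0.0
```

Run:
```python
from h import *
look('s2',.425,-.240,.02,-.28,.016,.205)
M=cam('wrist');fit(load('s2'),M,.428,-.242,.02,-.25)
```

```text
fit x 0.4270 y -0.2380 yaw -0.272 score 109.7
turn [0.01 0.01 0.02] shift [0.084 0.041 4.186] yaw 1.301 p [ 0.426  -0.2399  0.3725] t 52.15
fit x 0.4269 y -0.2380 yaw -0.272 score 109.7
```

Call:
play_rows:
  translation:
    - [0.084,0.041,0.6]
    - [0,0,0.8]
    - [0,0,0.8]
    - [0,0,0.8]
    - [0,0,0.6]
    - [0,0,0.4]
    - [0,0,0.16]
    - [0,0,0]
  twist:
    - [0,0,0.02]
    - [0,0,0]
    - [0,0,0]
    - [0,0,0]
    - [0,0,0]
    - [0,0,0]
    - [0,0,0]
    - [0,0,0]
  gripper: [1,1,1,1,1,1,1,1]

```text
time: 52.95
tool_pos: [0.4282, -0.2373, 0.2048]
ee_rot: [-3.14, -0.0, 1.298]
wrist_force: [0.2, 0.4, -0.8]
width: 0.0939
finger_force: 0.0
```

Call:
play_rows:
  translation:
    - [0,0,0]
    - [0,0,0]
    - [0,0,0]
    - [0,0,0]
    - [0,0,0]
    - [0,0,0]
    - [0,0,0]
    - [0,0,0]
  twist:
    - [0,0,0]
    - [0,0,0]
    - [0,0,0]
    - [0,0,0]
    - [0,0,0]
    - [0,0,0]
    - [0,0,0]
    - [0,0,0]
  gripper: [1,0,0,0,0,0,0,0]

```text
time: 53.75
tool_pos: [0.4283, -0.2375, 0.2054]
ee_rot: [3.142, 0.0, 1.298]
wrist_force: [-0.5, -0.7, 1.3]
width: 0.0576
finger_force: 30.0
```

Call:
play_rows:
  translation:
    - [0,0,0]
    - [0,0,-0.2]
    - [0,0,-0.5]
    - [0,0,-0.6]
    - [0,0,-0.7]
    - [0,0,-0.7]
    - [0,0,-0.2]
    - [0,0,0]
  twist:
    - [0,0,0]
    - [0,0,0]
    - [0,0,0]
    - [0,0,0.41]
    - [0,0,0.42]
    - [0,0,0]
    - [0,0,0]
    - [0,0,0]
  gripper: [0,0,0,0,0,0,0,0]

```text
time: 54.55
tool_pos: [0.4285, -0.2376, 0.3227]
ee_rot: [3.138, 0.001, 1.215]
wrist_force: [-0.7, 0.6, -1.3]
width: 0.0576
finger_force: 30.0
```

Run:
```python
from h import *
inhand(-.185,name='ih3')
go(.4873,.0346,.30,1.216)
o=robot.get_obs();print(o['width'],o['finger_force'])
```

```text
fit x 0.4276 y -0.2387 yaw -0.346 score 87.8
in hand: tool x,y mm [-1.33 -0.5 ] dyaw 0.01
turn [ 0.    0.   -0.01] shift [ 6.89  -0.976  0.524] yaw 1.215 p [ 0.4282 -0.2374  0.3209] t 54.6
0.0578346444981393 29.957241117954254
```

Call:
play_rows:
  translation:
    - [0.5,-0.07,0]
    - [0.9,-0.13,0]
    - [0.95,-0.135,0]
    - [0.95,-0.135,0]
    - [0.95,-0.135,0]
    - [0.95,-0.135,0]
    - [0.9,-0.13,0]
    - [0.5,-0.07,0]
  twist:
    - [0,0,0]
    - [0,0,0]
    - [0,0,0]
    - [0,0,0]
    - [0,0,0]
    - [0,0,0]
    - [0,0,0]
    - [0,0,0]
  gripper: [0,0,0,0,0,0,0,0]

```text
time: 55.4
tool_pos: [0.4846, 0.0255, 0.3186]
ee_rot: [-3.137, 0.001, 1.217]
wrist_force: [0.4, 0.3, -0.1]
width: 0.0576
finger_force: 30.0
```

Call:
play_rows:
  translation:
    - [0.29,-0.036,0]
    - [0,0,0]
    - [0,0,0.4]
    - [0,0,0.4]
    - [0,0,0.25]
    - [0,0,0.1]
    - [0,0,0]
    - [0,0,0]
  twist:
    - [0,0,0]
    - [0,0,0]
    - [0,0,0]
    - [0,0,0]
    - [0,0,0]
    - [0,0,0]
    - [0,0,0]
    - [0,0,0]
  gripper: [0,0,0,0,0,0,0,0]

```text
time: 56.2
tool_pos: [0.4879, 0.0341, 0.2758]
ee_rot: [3.141, -0.0, 1.214]
wrist_force: [0.5, 0.3, -0.7]
width: 0.0578
finger_force: 30.0
```

Run:
```python
from h import *
go(.4873,.0346,.268,1.216)
print(robot.get_obs()['wrist_force'])
```

```text
turn [ 0.01 -0.   -0.02] shift [ 0.007 -0.02   0.196] yaw 1.214 p [0.4879 0.0341 0.2758] t 56.2
[ 0.54714706  0.25141391 -0.67815006]
```

Call:
play_rows:
  translation:
    - [0.007,-0.012,0.08]
    - [0,0,0.07]
    - [0,0,0.01]
    - [0,0,0]
    - [0,0,0]
    - [0,0,0]
  twist:
    - [0,0,0]
    - [0,0,0]
    - [0,0,0]
    - [0,0,0]
    - [0,0,0]
    - [0,0,0]
  gripper: [0,0,0,0,0,0]

```text
time: 56.8
tool_pos: [0.4874, 0.0349, 0.269]
ee_rot: [3.141, -0.0, 1.215]
wrist_force: [-0.2, -0.3, -1.1]
width: 0.0579
finger_force: 30.0
```

Call:
play_rows:
  translation:
    - [0,0,0]
    - [0,0,0]
    - [0,0,0]
    - [0,0,-0.3]
    - [0,0,-0.7]
    - [0,0,-0.9]
    - [0,0,-0.9]
    - [0,0,-0.7]
  twist:
    - [0,0,0]
    - [0,0,0]
    - [0,0,0]
    - [0,0,0]
    - [0,0,0]
    - [0,0,0]
    - [0,0,0]
    - [0,0,0]
  gripper: [0.4,0.7,1,1,1,1,1,1]

```text
time: 57.6
tool_pos: [0.4872, 0.0349, 0.4126]
ee_rot: [3.138, -0.001, 1.215]
wrist_force: [0.6, -0.0, -0.1]
width: 0.0936
finger_force: 0.0
```

Call:
play_rows:
  translation:
    - [0,0,0]
    - [0,0,0]
    - [0,0,0]
  twist:
    - [0,0,0]
    - [0,0,0]
    - [0,0,0]
  gripper: [1,1,1]

```text
time: 57.9
tool_pos: [0.4871, 0.0349, 0.4074]
ee_rot: [-3.139, 0.001, 1.215]
wrist_force: [0.8, 0.5, 0.3]
width: 0.0936
finger_force: 0.0
```

Run:
```python
from h import *
M=cam('wrist');im=save('wrist','b4')
print('sec2');fit(im,M,.486,.034,.082,-.355)
fit(im,M,.486,.034,.010,-.355,P=rectp(.056,.096))
go(.612,.2085,.36,1.41)
```

```text
sec2
fit x 0.4865 y 0.0339 yaw -0.345 score 104.4
fit x 0.4867 y 0.0340 yaw -0.357 score 81.5
turn [-0.03  0.01 -1.95] shift [4.785 2.387 1.175] yaw 1.215 p [0.4871 0.0349 0.407 ] t 57.95
```

Call:
play_rows:
  translation:
    - [0,0,0]
    - [0,0,0]
    - [0.8,0.4,0]
    - [0.8,0.4,0]
    - [0.8,0.4,0]
    - [0.8,0.4,0]
    - [0.8,0.4,0]
    - [0.8,0.39,0]
  twist:
    - [0,0,-0.98]
    - [0,0,-0.97]
    - [0,0,0]
    - [0,0,0]
    - [0,0,0]
    - [0,0,0]
    - [0,0,0]
    - [0,0,0]
  gripper: [1,1,1,1,1,1,1,1]

```text
time: 58.75
tool_pos: [0.6132, 0.2103, 0.4065]
ee_rot: [-3.138, 0.002, 1.41]
wrist_force: [0.7, -0.2, 0.3]
width: 0.0941
finger_force: 0.0
```

Call:
play_rows:
  translation:
    - [0,0,0.6]
    - [0,0,0.5]
    - [0,0,0]
    - [0,0,0]
    - [0,0,0]
    - [0,0,0]
  twist:
    - [0,0,0]
    - [0,0,0]
    - [0,0,0]
    - [0,0,0]
    - [0,0,0]
    - [0,0,0]
  gripper: [1,1,1,1,1,1]

```text
time: 59.35
tool_pos: [0.6126, 0.2088, 0.3666]
ee_rot: [3.139, -0.001, 1.409]
wrist_force: [0.5, 0.1, -0.1]
width: 0.094
finger_force: 0.0
```

Run:
```python
from h import *
look('g4',.612,.2085,.005,-.16,.02,.2015)
print(plate(load('g4'),cam('wrist'),(.612,.2085),.005,'cork',-.17)[0])
```

```text
fit x 0.6201 y 0.2041 yaw -0.218 score 75.4
turn [ 0.03 -0.01  0.57] shift [-0.041  0.238  4.126] yaw 1.409 p [0.6126 0.2089 0.3665] t 59.4
[(np.float64(0.6133), np.float64(0.1721), 'yaw', np.float64(-0.186), 'size mm', 56.9, 118.9), (np.float64(0.6615), np.float64(0.1011), 'yaw', np.float64(1.401), 'size mm', 4.5, 13.5)]
```

Run:
```python
from h import *
x,y,a=fit(load('g4'),cam('wrist'),.6133,.1721,.005,-.186,.02)
go(x+.0015,y+.0012,.36,a+np.pi/2)
```

```text
fit x 0.6133 y 0.1716 yaw -0.173 score 118.7
turn [ 0.03 -0.01  0.11] shift [-0.88   0.21   0.164] yaw 1.409 p [0.6126 0.2089 0.3665] t 59.4
```

Call:
play_rows:
  translation:
    - [-0.44,0.105,0]
    - [-0.44,0.105,0]
    - [0,0,0.8]
    - [0,0,0.8]
    - [0,0,0.8]
    - [0,0,0.7]
    - [0,0,0.5]
    - [0,0,0.3]
  twist:
    - [0,0,0.11]
    - [0,0,0]
    - [0,0,0]
    - [0,0,0]
    - [0,0,0]
    - [0,0,0]
    - [0,0,0]
    - [0,0,0]
  gripper: [1,1,1,1,1,1,1,1]

```text
time: 60.2
tool_pos: [0.6145, 0.171, 0.2066]
ee_rot: [-3.139, 0.002, 1.397]
wrist_force: [-0.4, 0.4, -0.1]
width: 0.094
finger_force: 0.0
```

Call:
play_rows:
  translation:
    - [0,0,0.1]
    - [0,0,0]
    - [0,0,0]
    - [0,0,0]
    - [0,0,0]
  twist:
    - [0,0,0]
    - [0,0,0]
    - [0,0,0]
    - [0,0,0]
    - [0,0,0]
  gripper: [1,1,1,1,1]

```text
time: 60.7
tool_pos: [0.6153, 0.1731, 0.2062]
ee_rot: [3.139, -0.001, 1.399]
wrist_force: [-0.0, -0.9, -0.1]
width: 0.0939
finger_force: 0.0
```

Run:
```python
from h import *
go(.6148,.1728,.2018,1.398)
```

```text
turn [ 0.02 -0.01  0.01] shift [-0.008 -0.012  0.109] yaw 1.399 p [0.6153 0.1731 0.2062] t 60.7
```

Call:
play_rows:
  translation:
    - [0,0,0.04]
    - [0,0,0.025]
    - [0,0,0]
    - [0,0,0]
    - [0,0,0]
    - [0,0,0]
    - [0,0,0]
    - [0,0,0]
  twist:
    - [0,0,0]
    - [0,0,0]
    - [0,0,0]
    - [0,0,0]
    - [0,0,0]
    - [0,0,0]
    - [0,0,0]
    - [0,0,0]
  gripper: [1,1,1,0,0,0,0,0]

```text
time: 61.5
tool_pos: [0.615, 0.1729, 0.2023]
ee_rot: [3.142, 0.0, 1.399]
wrist_force: [-1.0, -0.1, -1.2]
width: 0.0575
finger_force: 18.3
```

Call:
play_rows:
  translation:
    - [0,0,0]
    - [0,0,0]
    - [0,0,0]
  twist:
    - [0,0,0]
    - [0,0,0]
    - [0,0,0]
  gripper: [0,0,0]

```text
time: 61.8
tool_pos: [0.615, 0.1729, 0.2023]
ee_rot: [3.142, 0.0, 1.399]
wrist_force: [-0.5, -0.6, -0.3]
width: 0.0566
finger_force: 30.0
```

Call:
play_rows:
  translation:
    - [0,0,-0.2]
    - [0,0,-0.4]
    - [0,0,-0.7]
    - [0,0,-0.7]
    - [0,0,-0.7]
    - [0,0,-0.6]
    - [0,0,0]
    - [0,0,0]
  twist:
    - [0,0,0]
    - [0,0,0]
    - [0,0,0]
    - [0,0,0.91]
    - [0,0,0.91]
    - [0,0,0]
    - [0,0,0]
    - [0,0,0]
  gripper: [0,0,0,0,0,0,0,0]

```text
time: 62.6
tool_pos: [0.6149, 0.173, 0.3355]
ee_rot: [3.14, -0.001, 1.217]
wrist_force: [-0.2, 1.1, -0.0]
width: 0.0568
finger_force: 30.0
```

Run:
```python
from h import *
inhand(-.197,hole=.02,name='ih4')
go(.4873,.0346,.30,1.216)
o=robot.get_obs();print(o['width'],o['finger_force'])
```

```text
fit x 0.6137 y 0.1719 yaw -0.367 score 98.9
in hand: tool x,y mm [-1.42 -0.76] dyaw -0.013
turn [-0.01  0.01  0.01] shift [-4.349 -1.785  0.842] yaw 1.217 p [0.6147 0.1729 0.3337] t 62.65
0.056732257696513695 29.991549253463745
```

Call:
play_rows:
  translation:
    - [0,-0.6,0]
    - [-0.2,-0.7,0]
    - [-0.5,-0.48,0]
    - [-0.9,0,0]
    - [-0.9,0,0]
    - [-0.9,0,0]
    - [-0.7,0,0]
    - [-0.25,0,0]
  twist:
    - [0,0,0]
    - [0,0,0]
    - [0,0,0]
    - [0,0,0]
    - [0,0,0]
    - [0,0,0]
    - [0,0,0]
    - [0,0,0]
  gripper: [0,0,0,0,0,0,0,0]

```text
time: 63.45
tool_pos: [0.4866, 0.0326, 0.3322]
ee_rot: [-3.138, 0.002, 1.214]
wrist_force: [-0.2, -0.2, -0.6]
width: 0.0567
finger_force: 30.0
```

Call:
play_rows:
  translation:
    - [0,0,0]
    - [0,0,0.3]
    - [0,0,0.4]
    - [0,0,0.25]
    - [0,0,0.1]
    - [0,0,0]
    - [0,0,0]
    - [0,0,0]
  twist:
    - [0,0,0]
    - [0,0,0]
    - [0,0,0]
    - [0,0,0]
    - [0,0,0]
    - [0,0,0]
    - [0,0,0]
    - [0,0,0]
  gripper: [0,0,0,0,0,0,0,0]

```text
time: 64.25
tool_pos: [0.4882, 0.0346, 0.293]
ee_rot: [3.14, -0.0, 1.217]
wrist_force: [0.0, -0.3, -0.2]
width: 0.0569
finger_force: 30.0
```

Run:
```python
from h import *
go(.4873,.0348,.285,1.216)
print(robot.get_obs()['wrist_force'])
```

```text
turn [ 0.01 -0.    0.01] shift [-0.002 -0.023  0.2  ] yaw 1.217 p [0.4882 0.0346 0.293 ] t 64.25
[ 0.00801539 -0.25357959 -0.16045822]
```

Call:
play_rows:
  translation:
    - [0,-0.015,0.08]
    - [0,0,0.07]
    - [0,0,0.01]
    - [0,0,0]
    - [0,0,0]
    - [0,0,0]
  twist:
    - [0,0,0]
    - [0,0,0]
    - [0,0,0]
    - [0,0,0]
    - [0,0,0]
    - [0,0,0]
  gripper: [0,0,0,0,0,0]

```text
time: 64.85
tool_pos: [0.4873, 0.0346, 0.2859]
ee_rot: [3.141, 0.0, 1.217]
wrist_force: [-0.0, 0.0, 0.3]
width: 0.0568
finger_force: 30.0
```

Call:
play_rows:
  translation:
    - [0,0,0]
    - [0,0,0]
    - [0,0,0]
    - [0,0,-0.3]
    - [0,0,-0.7]
    - [0,0,-0.9]
    - [0,0,-0.8]
    - [0,0,-0.3]
  twist:
    - [0,0,0]
    - [0,0,0]
    - [0,0,0]
    - [0,0,0]
    - [0,0,0]
    - [0,0,0]
    - [0,0,0]
    - [0,0,0]
  gripper: [0.4,0.7,1,1,1,1,1,1]

```text
time: 65.65
tool_pos: [0.4876, 0.0347, 0.4109]
ee_rot: [3.134, -0.002, 1.217]
wrist_force: [0.2, 0.4, 0.5]
width: 0.0939
finger_force: 0.0
```

Call:
play_rows:
  translation:
    - [0,0,0]
    - [0,0,0]
    - [0,0,0]
  twist:
    - [0,0,0]
    - [0,0,0]
    - [0,0,0]
  gripper: [1,1,1]

```text
time: 65.95
tool_pos: [0.487, 0.0346, 0.4036]
ee_rot: [-3.138, 0.001, 1.217]
wrist_force: [0.2, -0.3, -0.1]
width: 0.0943
finger_force: 0.0
```

Run:
```python
from h import *
M=cam('wrist');im=save('wrist','b5')
print('gasket3');fit(im,M,.486,.034,.087,-.355,hole=.02)
fit(im,M,.486,.034,.010,-.355,P=rectp(.056,.096))
go(.607,-.225,.38,1.67)
```

```text
gasket3
fit x 0.4857 y 0.0336 yaw -0.357 score 109.2
fit x 0.4855 y 0.0321 yaw -0.367 score 96.1
turn [-0.04  0.   -4.53] shift [-6.756  2.341  0.59 ] yaw 1.217 p [0.4871 0.0346 0.4036] t 66.0
```

Call:
play_rows:
  translation:
    - [0,0,0]
    - [0,0,0]
    - [0,0,0]
    - [0,0,0]
    - [0,0,0]
    - [-0.7,0.24,0]
    - [-0.9,0.31,0]
    - [-0.9,0.31,0]
  twist:
    - [0,0,-0.91]
    - [0,0,-0.91]
    - [0,0,-0.91]
    - [0,0,-0.91]
    - [0,0,-0.89]
    - [0,0,0]
    - [0,0,0]
    - [0,0,0]
  gripper: [1,1,1,1,1,1,1,1]

```text
time: 66.8
tool_pos: [0.5316, -0.0622, 0.4043]
ee_rot: [-3.139, -0.001, 1.671]
wrist_force: [0.3, -0.6, -1.0]
width: 0.0939
finger_force: 0.0
```

Call:
play_rows:
  translation:
    - [-0.9,0.31,0]
    - [-0.9,0.31,0]
    - [-0.9,0.31,0]
    - [-0.9,0.31,0]
    - [-0.6,0.24,0.3]
    - [0,0,0.4]
    - [0,0,0]
    - [0,0,0]
  twist:
    - [0,0,0]
    - [0,0,0]
    - [0,0,0]
    - [0,0,0]
    - [0,0,0]
    - [0,0,0]
    - [0,0,0]
    - [0,0,0]
  gripper: [1,1,1,1,1,1,1,1]

```text
time: 67.6
tool_pos: [0.6068, -0.2226, 0.3763]
ee_rot: [-3.139, -0.002, 1.67]
wrist_force: [0.2, 0.3, 0.4]
width: 0.0942
finger_force: 0.0
```

Call:
play_rows:
  translation:
    - [0,0,0]
    - [0,0,0]
    - [0,0,0]
  twist:
    - [0,0,0]
    - [0,0,0]
    - [0,0,0]
  gripper: [1,1,1]

```text
time: 67.9
tool_pos: [0.6069, -0.2223, 0.3791]
ee_rot: [3.14, 0.001, 1.67]
wrist_force: [0.2, -0.4, 0.1]
width: 0.0942
finger_force: 0.0
```

Run:
```python
from h import *
look('s3',.607,-.225,.02,.1,.016,.205)
fit(load('s3'),cam('wrist'),.609,-.222,.02,.13)
```

```text
fit x 0.6062 y -0.2249 yaw 0.133 score 99.7
turn [ 0.01  0.01 -0.33] shift [-0.028  0.006  4.347] yaw 1.67 p [ 0.6069 -0.2224  0.3789] t 67.95
fit x 0.6061 y -0.2248 yaw 0.131 score 99.4
```

Call:
play_rows:
  translation:
    - [-0.028,0.006,0.6]
    - [0,0,0.8]
    - [0,0,0.8]
    - [0,0,0.8]
    - [0,0,0.7]
    - [0,0,0.4]
    - [0,0,0.18]
    - [0,0,0.03]
  twist:
    - [0,0,-0.33]
    - [0,0,0]
    - [0,0,0]
    - [0,0,0]
    - [0,0,0]
    - [0,0,0]
    - [0,0,0]
    - [0,0,0]
  gripper: [1,1,1,1,1,1,1,1]

```text
time: 68.75
tool_pos: [0.6074, -0.2239, 0.2053]
ee_rot: [-3.141, -0.0, 1.703]
wrist_force: [0.9, 0.7, 0.2]
width: 0.0939
finger_force: 0.0
```

Call:
play_rows:
  translation:
    - [0,0,0]
    - [0,0,0]
    - [0,0,0]
    - [0,0,0]
    - [0,0,0]
    - [0,0,0]
    - [0,0,0]
    - [0,0,0]
  twist:
    - [0,0,0]
    - [0,0,0]
    - [0,0,0]
    - [0,0,0]
    - [0,0,0]
    - [0,0,0]
    - [0,0,0]
    - [0,0,0]
  gripper: [1,0,0,0,0,0,0,0]

```text
time: 69.55
tool_pos: [0.6073, -0.2239, 0.2057]
ee_rot: [-3.142, 0.0, 1.703]
wrist_force: [-0.5, -0.1, 1.5]
width: 0.0577
finger_force: 29.9
```

Call:
play_rows:
  translation:
    - [0,0,0]
    - [0,0,-0.2]
    - [0,0,-0.5]
    - [0,0,-0.7]
    - [0,0,-0.8]
    - [0,0,-0.8]
    - [0,0,-0.4]
    - [0,0,0]
  twist:
    - [0,0,0]
    - [0,0,0]
    - [0,0,0]
    - [0,0,0.8]
    - [0,0,0.9]
    - [0,0,0.9]
    - [0,0,0.9]
    - [0,0,0.9]
  gripper: [0,0,0,0,0,0,0,0]

```text
time: 70.35
tool_pos: [0.6077, -0.224, 0.3462]
ee_rot: [3.134, 0.001, 1.259]
wrist_force: [0.4, -0.7, -1.5]
width: 0.0577
finger_force: 29.9
```

Call:
play_rows:
  translation:
    - [0,0,0]
    - [0,0,0]
    - [0,0,0]
  twist:
    - [0,0,0.45]
    - [0,0,0]
    - [0,0,0]
  gripper: [0,0,0]

```text
time: 70.65
tool_pos: [0.6072, -0.2239, 0.3412]
ee_rot: [-3.141, -0.0, 1.219]
wrist_force: [0.5, -0.3, -1.2]
width: 0.0575
finger_force: 29.9
```

Run:
```python
from h import *
inhand(-.185,name='ih5')
go(.4873,.0346,.34,1.216)
o=robot.get_obs();print(o['width'],o['finger_force'])
```

```text
fit x 0.6057 y -0.2241 yaw -0.339 score 91.3
in hand: tool x,y mm [-0.76 -1.28] dyaw 0.013
turn [-0.01 -0.    0.03] shift [ 5.017 -5.056  0.03 ] yaw 1.219 p [ 0.6072 -0.2238  0.3412] t 70.7
0.05778277406435208 29.947527945041656
```

Call:
play_rows:
  translation:
    - [0.2,-0.6,0]
    - [0.4,-0.8,0]
    - [0.6,-0.8,0]
    - [0.8,-0.8,0]
    - [0.8,-0.8,0]
    - [0.8,-0.6,0]
    - [0.8,-0.4,0]
    - [0.4,-0.2,0]
  twist:
    - [0,0,0.03]
    - [0,0,0]
    - [0,0,0]
    - [0,0,0]
    - [0,0,0]
    - [0,0,0]
    - [0,0,0]
    - [0,0,0]
  gripper: [0,0,0,0,0,0,0,0]

```text
time: 71.5
tool_pos: [0.4857, 0.0281, 0.3417]
ee_rot: [3.142, -0.001, 1.218]
wrist_force: [-0.1, -0.7, -1.0]
width: 0.0575
finger_force: 29.9
```

Call:
play_rows:
  translation:
    - [0.2,-0.056,0]
    - [0,0,0]
    - [0,0,0.3]
    - [0,0,0.4]
    - [0,0,0.2]
    - [0,0,0.1]
    - [0,0,0]
    - [0,0,0]
  twist:
    - [0,0,0]
    - [0,0,0]
    - [0,0,0]
    - [0,0,0]
    - [0,0,0]
    - [0,0,0]
    - [0,0,0]
    - [0,0,0]
  gripper: [0,0,0,0,0,0,0,0]

```text
time: 72.3
tool_pos: [0.4876, 0.0336, 0.3018]
ee_rot: [3.141, -0.0, 1.214]
wrist_force: [-0.2, -0.5, -1.5]
width: 0.0577
finger_force: 29.9
```

Run:
```python
from h import *
go(.4873,.0346,.2935,1.216)
print(robot.get_obs()['wrist_force'])
```

```text
turn [ 0.01 -0.   -0.02] shift [ 0.02  -0.015  0.208] yaw 1.214 p [0.4876 0.0336 0.3018] t 72.3
[-0.22401015 -0.51854868 -1.45476744]
```

Call:
play_rows:
  translation:
    - [0.018,-0.005,0.08]
    - [0,0,0.07]
    - [0,0,0.02]
    - [0,0,0]
    - [0,0,0]
    - [0,0,0]
  twist:
    - [0,0,0]
    - [0,0,0]
    - [0,0,0]
    - [0,0,0]
    - [0,0,0]
    - [0,0,0]
  gripper: [0,0,0,0,0,0]

```text
time: 72.9
tool_pos: [0.4875, 0.0348, 0.2948]
ee_rot: [3.141, -0.0, 1.215]
wrist_force: [-0.3, 0.2, -0.4]
width: 0.0573
finger_force: 29.9
```

Call:
play_rows:
  translation:
    - [0,0,0]
    - [0,0,0]
    - [0,0,0]
    - [0,0,-0.3]
    - [0,0,-0.7]
    - [0,0,-0.9]
    - [0,0,-0.9]
    - [0,0,-0.4]
  twist:
    - [0,0,0]
    - [0,0,0]
    - [0,0,0]
    - [0,0,0]
    - [0,0,0]
    - [0,0,0]
    - [0,0,0]
    - [0,0,0]
  gripper: [0.4,0.7,1,1,1,1,1,1]

```text
time: 73.7
tool_pos: [0.4875, 0.0348, 0.4281]
ee_rot: [3.134, -0.002, 1.215]
wrist_force: [0.6, -0.2, 0.5]
width: 0.0942
finger_force: 0.0
```

Call:
play_rows:
  translation:
    - [0,0,0]
    - [0,0,0]
    - [0,0,0]
  twist:
    - [0,0,0]
    - [0,0,0]
    - [0,0,0]
  gripper: [1,1,1]

```text
time: 74.0
tool_pos: [0.4872, 0.0347, 0.421]
ee_rot: [-3.139, 0.001, 1.215]
wrist_force: [1.1, -0.1, 0.1]
width: 0.0937
finger_force: 0.0
```

Run:
```python
from h import *
M=cam('wrist');im=save('wrist','b6')
print('sec3');fit(im,M,.486,.034,.107,-.355)
fit(im,M,.486,.034,.010,-.355,P=rectp(.056,.096))
a=rect(im,M,(.4873,.0346),-.355,.107,50,90,3)
cv2.imwrite('pics/b6r.png',np.hstack([a,cv2.resize(im[:,:,::-1][20:300,180:390],(405,540))]))
go(.651,.061,.42,1.868)
```

```text
sec3
fit x 0.4865 y 0.0344 yaw -0.345 score 103.7
fit x 0.4867 y 0.0344 yaw -0.360 score 91.3
turn [-0.03  0.   -6.53] shift [-0.571  4.106  0.022] yaw 1.215 p [0.4873 0.0347 0.4209] t 74.05
```

View pics/b6r.png

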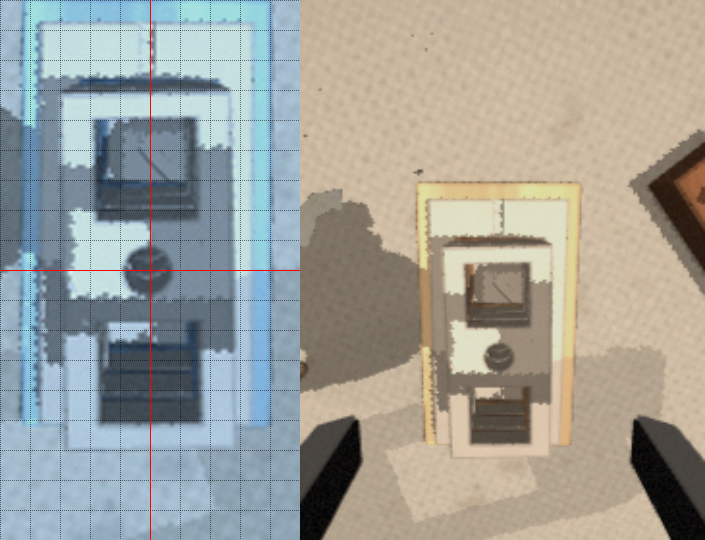

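Call:
play_rows:
  translation:
    - [0,0,0]
    - [0,0,0]
    - [0,0,0]
    - [0,0,0]
    - [0,0,0]
    - [0,0,0]
    - [0,0,0]
    - [0,0,0]
  twist:
    - [0,0,-0.82]
    - [0,0,-0.82]
    - [0,0,-0.82]
    - [0,0,-0.82]
    - [0,0,-0.82]
    - [0,0,-0.81]
    - [0,0,-0.81]
    - [0,0,-0.81]
  gripper: [1,1,1,1,1,1,1,1]

```text
time: 74.85
tool_pos: [0.4873, 0.0348, 0.421]
ee_rot: [-3.139, -0.001, 1.871]
wrist_force: [-0.4, 1.3, -0.0]
width: 0.0937
finger_force: 0.0
```

Call:
play_rows:
  translation:
    - [-0.1,0.5,0]
    - [-0.1,0.8,0]
    - [-0.1,0.8,0]
    - [-0.1,0.8,0]
    - [-0.1,0.8,0]
    - [-0.05,0.4,0]
    - [0,0,0]
    - [0,0,0]
  twist:
    - [0,0,0]
    - [0,0,0]
    - [0,0,0]
    - [0,0,0]
    - [0,0,0]
    - [0,0,0]
    - [0,0,0]
    - [0,0,0]
  gripper: [1,1,1,1,1,1,1,1]

```text
time: 75.65
tool_pos: [0.6507, 0.0617, 0.4209]
ee_rot: [-3.138, -0.001, 1.868]
wrist_force: [-0.1, -0.9, -0.5]
width: 0.094
finger_force: 0.0
```

Run:
```python
from h import *
go(.651,.0622,.335,1.868)
save('wrist','r1');im=load('r1')
print(w2pix('wrist',[[.651,.0622,.182]]))
g=im[120:240,240:325].astype(int).sum(2)
m=(g>600).astype(np.uint8);n,l,s,c=cv2.connectedComponentsWithStats(m)
print([(np.round(c[i]+[240,120],1).tolist(),s[i,4]) for i in range(1,n) if s[i,4]>20])
```

```text
turn [-0.03 -0.01 -0.  ] shift [0.01  0.012 2.147] yaw 1.868 p [0.6507 0.0617 0.4209] t 75.65
[[283.50030423 229.34765358]]
[([311.3, 176.0], np.int32(2310)), ([272.7, 147.1], np.int32(255)), ([248.1, 205.4], np.int32(1167))]
```

Call:
play_rows:
  translation:
    - [0.01,0.012,0.4]
    - [0,0,0.5]
    - [0,0,0.5]
    - [0,0,0.4]
    - [0,0,0.25]
    - [0,0,0.1]
    - [0,0,0]
    - [0,0,0]
  twist:
    - [0,0,0]
    - [0,0,0]
    - [0,0,0]
    - [0,0,0]
    - [0,0,0]
    - [0,0,0]
    - [0,0,0]
    - [0,0,0]
  gripper: [1,1,1,1,1,1,1,-1]

```text
time: 76.5
tool_pos: [0.6511, 0.0622, 0.3379]
ee_rot: [3.14, 0.001, 1.868]
wrist_force: [-0.2, -0.9, -0.0]
width: 0.0891
finger_force: 0.0
```

Call:
play_rows:
  translation:
    - [0,0,0]
    - [0,0,0]
    - [0,0,0]
    - [0,0,0]
    - [0,0,0]
    - [0,0,0]
    - [0,0,0]
    - [0,0,0]
  twist:
    - [0,0,0]
    - [0,0,0]
    - [0,0,0]
    - [0,0,0]
    - [0,0,0]
    - [0,0,0]
    - [0,0,0]
    - [0,0,0]
  gripper: [-1,-1,-1,-1,-1,-1,-1,-1]

```text
time: 77.3
tool_pos: [0.651, 0.0622, 0.3366]
ee_rot: [-3.142, 0.0, 1.868]
wrist_force: [-0.1, -0.2, 0.4]
width: 0.0254
finger_force: 0.0
```

Call:
play_rows:
  translation:
    - [0,0,0]
    - [0,0,0]
    - [0,0,0]
    - [0,0,0]
    - [0,0,0]
  twist:
    - [0,0,0]
    - [0,0,0]
    - [0,0,0]
    - [0,0,0]
    - [0,0,0]
  gripper: [-1,-1,-1,-1,-1]

```text
time: 77.8
tool_pos: [0.651, 0.0622, 0.3366]
ee_rot: [-3.141, 0.0, 1.868]
wrist_force: [0.2, 1.1, -0.1]
width: 0.0091
finger_force: 30.0
```

Call:
play_rows:
  translation:
    - [0,0,-0.1]
    - [0,0,-0.2]
    - [0,0,-0.4]
    - [0,0,-0.5]
    - [0,0,-0.6]
    - [0,0,-0.6]
    - [0,0,-0.4]
    - [0,0,0]
  twist:
    - [0,0,0]
    - [0,0,0]
    - [0,0,0]
    - [0,0,0]
    - [0,0,0]
    - [0,0,0]
    - [0,0,0]
    - [0,0,0]
  gripper: [-1,-1,-1,-1,-1,-1,-1,-1]

```text
time: 78.6
tool_pos: [0.6509, 0.0622, 0.4531]
ee_rot: [3.134, 0.002, 1.868]
wrist_force: [0.4, 0.4, -0.3]
width: 0.0094
finger_force: 30.0
```

Call:
play_rows:
  translation:
    - [0,0,0]
    - [0.1,-0.4,0]
    - [0.1,-0.8,0]
    - [0.1,-0.8,0]
    - [0.1,-0.8,0]
    - [0.1,-0.8,0]
    - [0.05,-0.4,0]
    - [0,0,0]
  twist:
    - [0,0,0]
    - [0,0,0]
    - [0,0,0]
    - [0,0,0]
    - [0,0,0]
    - [0,0,0]
    - [0,0,0]
    - [0,0,0]
  gripper: [-1,-1,-1,-1,-1,-1,-1,-1]

```text
time: 79.4
tool_pos: [0.4898, 0.0363, 0.4478]
ee_rot: [-3.14, -0.0, 1.867]
wrist_force: [-0.1, 0.1, -0.2]
width: 0.0098
finger_force: 30.0
```

Run:
```python
from h import *
go(.4876,.0347,.435,1.868)
```

```text
turn [-0.02 -0.   -0.01] shift [-0.022 -0.065  0.321] yaw 1.867 p [0.4898 0.0363 0.4478] t 79.4
```

Call:
play_rows:
  translation:
    - [-0.022,-0.065,0.15]
    - [0,0,0.15]
    - [0,0,0]
    - [0,0,0]
    - [0,0,0]
    - [0,0,0]
  twist:
    - [0,0,0]
    - [0,0,0]
    - [0,0,0]
    - [0,0,0]
    - [0,0,0]
    - [0,0,0]
  gripper: [-1,-1,-1,-1,-1,-1]

```text
time: 80.0
tool_pos: [0.4897, 0.0349, 0.4368]
ee_rot: [3.141, 0.0, 1.868]
wrist_force: [-0.2, 0.5, -1.8]
width: 0.0096
finger_force: 30.0
```

Run:
```python
from h import *
M=cam('wrist');save('wrist','r2');im=load('r2')
go(.4876,.0347,.435,1.868)
p=robot.get_obs()['tool_pos']
print('foot pred',w2pix(None,[[p[0],p[1],p[2]-.3146]],M),'hole pred',w2pix(None,[[.4876,.0347,.107]],M))
fit(im,M,.486,.034,.107,-.35)
cv2.imwrite('pics/r2c.png',cv2.resize(im[:,:,::-1][130:270,210:350],(700,700))[:600])
```

```text
turn [ 0.  0. -0.] shift [ 0.011 -0.049  0.046] yaw 1.868 p [0.4896 0.0349 0.4369] t 80.05
foot pred [[281.46003127 205.13730191]] hole pred [[279.66437966 201.14115154]]
fit x 0.4864 y 0.0357 yaw -0.358 score 98.3
```

View pics/r2c.png

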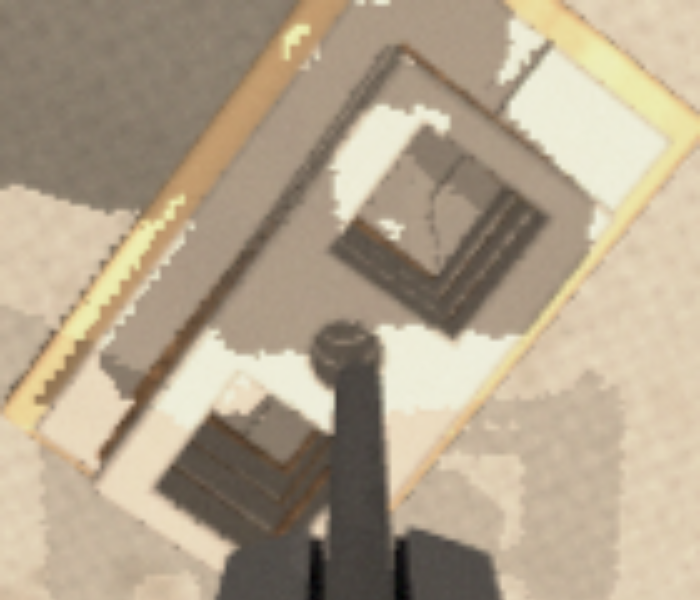

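Call:
play_rows:
  translation:
    - [0.025,-0.055,0]
    - [0,0,0]
    - [0,0,0.15]
    - [0,0,0.15]
    - [0,0,0.15]
    - [0,0,0.15]
    - [0,0,0]
    - [0,0,0]
  twist:
    - [0,0,0]
    - [0,0,0]
    - [0,0,0]
    - [0,0,0]
    - [0,0,0]
    - [0,0,0]
    - [0,0,0]
    - [0,0,0]
  gripper: [-1,-1,-1,-1,-1,-1,-1,-1]

```text
time: 80.85
tool_pos: [0.487, 0.0351, 0.4124]
ee_rot: [-3.141, -0.0, 1.868]
wrist_force: [-0.6, -0.2, -1.0]
width: 0.0094
finger_force: 30.0
```

Run:
```python
from h import *
go(.4872,.0352,.3246,1.868)
o=robot.get_obs();print(o['wrist_force'],o['wrist_torque'])
```

```text
turn [-0.01 -0.   -0.  ] shift [-0.     0.006  2.194] yaw 1.868 p [0.487  0.0351 0.4124] t 80.85
[-0.59120691 -0.22780626 -1.03434351] [-0.03542435 -0.05949644  0.03007485]
```

Call:
play_rows:
  translation:
    - [0,0,0.18]
    - [0,0,0.18]
    - [0,0,0.18]
    - [0,0,0.18]
    - [0,0,0.18]
    - [0,0,0.18]
    - [0,0,0.18]
    - [0,0,0.12]
  twist:
    - [0,0,0]
    - [0,0,0]
    - [0,0,0]
    - [0,0,0]
    - [0,0,0]
    - [0,0,0]
    - [0,0,0]
    - [0,0,0]
  gripper: [-1,-1,-1,-1,-1,-1,-1,-1]

```text
time: 81.65
tool_pos: [0.4869, 0.0352, 0.3565]
ee_rot: [-3.141, -0.0, 1.868]
wrist_force: [-0.4, 0.1, -1.1]
width: 0.0095
finger_force: 30.0
```

Call:
play_rows:
  translation:
    - [0,0,0.08]
    - [0,0,0.08]
    - [0,0,0.08]
    - [0,0,0.08]
    - [0,0,0]
    - [0,0,0]
  twist:
    - [0,0,0]
    - [0,0,0]
    - [0,0,0]
    - [0,0,0]
    - [0,0,0]
    - [0,0,0]
  gripper: [-1,-1,-1,-1,-1,-1]

```text
time: 82.25
tool_pos: [0.487, 0.0352, 0.3447]
ee_rot: [3.142, 0.0, 1.868]
wrist_force: [-0.8, -0.4, -1.1]
width: 0.0092
finger_force: 30.0
```

Run:
```python
from h import *
go(.4872,.0352,.3246,1.868)
o=robot.get_obs();print(o['wrist_force'],o['wrist_torque'])
```

```text
turn [ 0.  0. -0.] shift [-0.     0.005  0.502] yaw 1.868 p [0.487  0.0352 0.3447] t 82.25
[-0.84175448 -0.40532073 -1.0715541 ] [ 0.00272684 -0.12545936 -0.00412477]
```

Foot at 30 mm, already inside the base hole without contact; go down to just above the floor.

Call:
play_rows:
  translation:
    - [0,0,0.1]
    - [0,0,0.1]
    - [0,0,0.1]
    - [0,0,0.08]
    - [0,0,0.06]
    - [0,0,0.03]
    - [0,0,0]
    - [0,0,0]
  twist:
    - [0,0,0]
    - [0,0,0]
    - [0,0,0]
    - [0,0,0]
    - [0,0,0]
    - [0,0,0]
    - [0,0,0]
    - [0,0,0]
  gripper: [-1,-1,-1,-1,-1,-1,-1,-1]

```text
time: 83.05
tool_pos: [0.487, 0.0352, 0.326]
ee_rot: [3.141, 0.0, 1.868]
wrist_force: [-0.0, 0.1, -0.9]
width: 0.0096
finger_force: 30.0
```

Call:
play_rows:
  translation:
    - [0,0,0.02]
    - [0,0,0.02]
    - [0,0,0]
    - [0,0,0]
  twist:
    - [0,0,0]
    - [0,0,0]
    - [0,0,0]
    - [0,0,0]
  gripper: [-1,-1,-1,-1]

```text
time: 83.45
tool_pos: [0.4871, 0.0351, 0.3246]
ee_rot: [3.141, 0.0, 1.868]
wrist_force: [-0.7, -0.4, 0.7]
width: 0.0097
finger_force: 30.0
```

Call:
play_rows:
  translation:
    - [0,0,0]
    - [0,0,0]
    - [0,0,0]
    - [0,0,0]
    - [0,0,0]
    - [0,0,0]
    - [0,0,-0.1]
    - [0,0,-0.3]
  twist:
    - [0,0,0]
    - [0,0,0]
    - [0,0,0]
    - [0,0,0]
    - [0,0,0]
    - [0,0,0]
    - [0,0,0]
    - [0,0,0]
  gripper: [-0.7,-0.5,-0.3,0,0.3,0.6,1,1]

```text
time: 84.25
tool_pos: [0.4867, 0.0352, 0.3396]
ee_rot: [-3.139, -0.001, 1.868]
wrist_force: [1.0, 0.4, -0.4]
width: 0.0669
finger_force: 0.0
```

Call:
play_rows:
  translation:
    - [0,0,-0.5]
    - [0,0,-0.5]
    - [0,0,-0.5]
    - [0,0,-0.5]
    - [0,0,-0.3]
    - [0,0,0]
    - [0,0,0]
    - [0,0,0]
  twist:
    - [0,0,0]
    - [0,0,0]
    - [0,0,0]
    - [0,0,0]
    - [0,0,0]
    - [0,0,0]
    - [0,0,0]
    - [0,0,0]
  gripper: [1,1,1,1,1,1,1,1]

```text
time: 85.05
tool_pos: [0.4869, 0.0352, 0.431]
ee_rot: [-3.139, -0.001, 1.868]
wrist_force: [-0.4, -0.3, 1.0]
width: 0.094
finger_force: 0.0
```

Run:
```python
from h import *
M=cam('wrist');save('wrist','e1');im=load('e1');o=robot.get_obs();print(o['tool_pos'],o['time'],o['finger_force'])
fit(im,M,.486,.035,.107,-.355)
for n in ['rod','rod_tip','needle_tool','needle_tip']: print(n,[(np.round(d['centre'],3).tolist(),round(d['score'],2)) for d in robot.spot_point(n,'wrist')][:2])
print([(np.round(d['centre'],3).tolist(),round(d['score'],2)) for d in robot.recognise('rod','wrist')][:2])
# rod top: bright disc near its predicted place
q=w2pix(None,[[.487,.0352,.170]],M)[0];print('top pred',q)
u,v=q.astype(int);g=im[v-22:v+22,u-22:u+22].astype(int).sum(2)//3
print(g[::3,::3])
```

```text
[0.48687998 0.03513704 0.43086143] 85.1 0.0
fit x 0.4867 y 0.0359 yaw -0.352 score 108.1
rod [([0.485, 0.038, 0.009], 0.6), ([0.492, 0.064, 0.029], 0.6)]
rod_tip [([0.484, 0.032, 0.071], 0.41)]
needle_tool [([0.668, 0.008, 0.069], 0.62)]
needle_tip []
[([0.486, 0.039, 0.149], 0.73)]
top pred [282.50776251 221.42295118]
[[220 219 220 220 142 136  76  64  66  84 220 209 144 143 113]
 [220 219 221 220 218 103  67  68  63  97 188 220 156 143 157]
 [219 221 221 221 222 133  65  64  64  74 174 221 221 221 219]
 [222 200 219 220 220 215  60  64  68  94 218 220 221 220 222]
 [216 205 135 220 221 218  64  65  66 127 221 221 219 221 219]
 [199 109 115 113 194 221  66  65  70 126 221 219 220 219 220]
 [109 101 114 114 113 133  63  77  71 107 220 219 220 219 217]
 [ 67 107 114 116 106  73 113 124 122 114 205 203 201 202 171]
 [ 70  73  88 113  73  67 136 124 128 145 206 204 202 168 190]
 [ 79  72  71  69  69  71 117 189 208 207 209 202 197 164 166]
 [ 76  73  68  73  76  68  71  97 205 203 202 196 166 163 174]
 [ 71  71  74  65  66  71  81 196 202 202 200 146 162 166 167]
 [ 71  80  70  69  80  74 181 201 202 202 168 166 166 170 164]
 [ 72  74  96  70  74 150 201 202 201 164 170 167 167 161 168]
 [ 85  74  70  70 120 202 202 200 179 171 162 167 169 172 161]]
```

```bash
python3 -c "
from bench import robot
print(robot.close_job())"
```

```text
the job is handed in; nothing more can be done
None
```

The job is handed in: the needle was run along the whole channel and stood back in its hole. All three sections are stacked on the base, each on one gasket and within about 2 mm of centre by my camera fits. The rod went down to the floor of the base hole. I avoided the spray bottle, jar and tin but did not re-measure them at the end. The run took about 85 s of the 210 s allowed, and the hand-in returned no verdict.

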